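Unlock the nested lids, set them on the tin, and hold up the outer lid alone

TASK

Take the T-handled key from its rack, push it fully into the slot of the display stand's lock and turn it about a quarter turn counter-clockwise, so that the hold-down arm swings off the lids; leave the key in the lock. Carry the two nested lids together by the inner lid's stem and lower them, stem still in hand, level onto the round tin until they are fully seated; then let go of the stem, take the outer lid alone by its collar and lift it straight up until it is wholly above the stem, leaving the inner lid seated on the tin. Finish while still holding the outer lid level in the air, with the other things on the table left where they were.

Things in the scene. Friction and masses are not known exactly. Their poses are not given: they have to be found in the camera images.
- stand: Display stand, fixed: dark steel base plate 190 x 100 mm, 6 mm thick, carrying a black open ring (outer diameter 88, inner 80 mm, rim 40 mm above the table) on which the lids start. Origin: on the table, on the ring's vertical axis; z up. The lock's vertical axis stands 90 mm from it along the stand's own -x.
- lock_mouth (a point): Centre of the mouth of the slot in the top of the round steel lock cylinder (56 mm diameter, top 82 mm above the table). z up, x along the slot, turning with the lock. Slot 29 mm along x, 12 mm along y, 22 deep. The hold-down arm (14 wide, 58 mm long from the axis, 52 to 58 mm above the table) points along +x; at joint 0 at the lids' axis, 4 mm above the outer lid's top.
- lock (a joint): Turn of the lock cylinder with its hold-down arm, rad: 0 = arm over the lids, grows counter-clockwise seen from above, hard stop at 1.57. Stays where it is left (friction about 0.06 N m). Clear of the lids above 1.0; a quarter turn done counts from 1.1.
- rack: Key rack, fixed grey plastic block 60 x 60 x 30 mm high with an upright slot, 28 x 10.5 mm and 22 mm deep, in the centre of its top. Origin: centre of its underside.
- key: Steel key, 90 g, starts upright in the rack's slot. Origin: centre of the blade's tip; z up. Flat blade 24 mm along x, 7 along y, 30 long, its last 5 mm tapering to 18 x 4. Above it the handle bar, 30 to 56 mm above the tip: 46 mm along x, 14 thick along y. In the lock (either way round) it has 0.2 rad of play either way; fully in, its tip is 22 mm below the mouth.
- inner_lid: Inner lid, steel, 140 to 280 g: below, a plug 72 mm in diameter and 10 mm high, its lower 7 mm tapering to 60 mm; on it a flange 88 mm in diameter, 4 mm thick (10 to 14 mm above the origin), which rests on a rim; from its centre a round stem 14 mm in diameter rises to 78 mm above the origin. Origin: centre of the plug's underside, z up along the stem.
- outer_lid: Outer lid, steel, 130 to 250 g, loose over the inner lid: cap 102 mm in diameter, inside 96, skirt 14 deep inside, flat top 18 mm above the origin; on it a round collar, outside 42, bore 28 mm, from 18 to 46 mm. Origin: centre of the skirt's lower edge. Nested, its origin is the inner lid's, and the inner stem sticks 32 mm out of the collar; lifting by the stem carries both.
- tin: Round aluminium tin, open at the top, fixed: outer diameter 88, inner 80 mm, rim 60 mm above the table, on a dark foot 112 mm in diameter, 6 mm thick. Origin: centre of its underside, z up. With the lids seated, their origin is on its axis (4 mm of play), 50 mm above the tin's origin.
- cup: Bystander: white ceramic cup, 72 mm in diameter, 65 mm high, loose. Origin: centre of its underside.
- beater: Bystander: bass-drum beater, loose, lying: wooden head 60 mm in diameter on a small rubber foot, with a thin steel rod 130 mm long along its +y, 30 mm above the table, held by a small prop at the end. Origin: under the head, on the table.
- sprocket: Bystander: dark steel chain sprocket lying flat, loose, 92 mm over the teeth, 10 mm thick. Origin: centre of its underside.

How it is judged:
By the outcome, as a careful person would: the job done as asked, in the order asked, and still so for the second after the job is handed in, while the arm keeps its last pose, push and grip.
It also fails if it takes over 72 s, if anything falls off the work surface, if the arm or the gripper's body presses on something with over 40 N, if the wrist force passes 120 N, or if a joint passes its speed limit or range.

ROBOT

A 6-joint arm with a two-finger parallel gripper is mounted at the origin on the work surface. World frame = base frame: x ahead of the robot, y to its left, z up, the work surface at z = 0. Lengths are in m, angles in degrees, forces in N, time in s.
With the tool pointing down it reaches from about 0.4 to 0.925 m from the base axis. Payload 3.4 kg.
Tool frame: the origin (TCP) lies midway between the tips of the shut fingers; the grasp point (between the pads) lies 19 mm behind it; x points along the fingers, y is the direction in which the jaws open and shut, and the axes are right-handed (so a half turn about x gives the same grasp; the last joint's range is limited). The gripper opens to 85 mm and grips with 20 to 120 N. Pads are 22 mm wide; open, the fingers measure 114 mm over their backs; the gripper's body (76 mm by 85 mm) begins 54 mm behind the grasp point. The pads swing forward as they close: fully open they stand 13 mm farther back than shut.
Start: joints at [-69.299, 17.578, 86.31, -0, 76.112, -4.211], TCP at [0.242, -0.522, 0.231] pointing down, gripper open.
Joint ranges: [-179.03, 179.03], [-60, 130.46], [8.19, 133.38], [-81.62, 261.62], [5.75, 156.47], [-153.77, 153.77]. Speed limits (degrees/s): [147.25, 147.25, 180, 180, 180, 180].

INTERFACE

Orientations are given as a 3x3 rotation matrix whose columns are the frame's x, y, z axes.
In Python, from station import arm gives the robot as it stands. The module is installed in compiled form; this text tells all that it offers.
- The arm moves only by the tool jog_arm, never from a script. Its argument "commands" is a list of rows, each a list of 7 numbers: the shift along the tool's x, y, z in m, then the turn, a rotation vector about the tool's x, y, z in degrees, then the gripper command: -1 is shut, 1 is fully open, values between are in proportion. In form: [[dx, dy, dz, rx, ry, rz, jaw], ...]. A call has 1 to 20 rows; each row shifts and turns the pose as measured when the row begins, along the tool's axes as they then stand; what a row does not reach is not made up. A row lasts 1/12 s, in which the tool goes at most 41.7 mm and 7.16 degrees, less where a joint would pass 70% of its speed; a pose out of reach is approached as far as the arm can. A call with a gripper value outside its range is refused whole. The fingers move at their own pace and stop on an object; "grip_force" is the grip in N (left out, the last holds). Time passes only in rows, so rows that do not move let the fingers close. It gives the time, the measured TCP pose, the force and the opening at its end, in the units of the state.
- arm.observe(): the state, without advancing time (a new reading comes with each control period).
- arm.capture(name): name is "side" or "top"; returns a dict with "color" (420x560x3 uint8, red, green, blue), "fx", "fy", "cx", "cy" (pixels), "pose" (4x4, takes a point from camera to world coordinates). Camera axes: x right, y down, z forward; pixel columns grow to the right and rows downward; lengths in m; the calibration is good to about 2 mm. A picture is of the moment at which its call begins. There is no depth.
- arm.hand_in(): hands the job in, once; it reports no verdict.
The state is a dict: "time": time; "qpos": joint angles; "qvel": joint speeds; "tau": joint torques, N m; "ee_pos": TCP position; "orientation": TCP orientation; "contact_force": force on the tool from outside, world axes, zero at the start; "moment": the same for the moment, N m; "gripper_width": finger opening in m.
Only numpy, scipy, OpenCV 4.12 (cv2) and the standard library are available. Lean on these libraries where they do the work, as an engineer would, in place of code of your own. Each camera call takes 0.05 s, during which the arm holds its last target.

## Working session

There is one attempt and no reset: what is moved stays moved. The work goes in short steps, Python scripts to look and compute and a tool call to move; the robot and the scene stay as the last step left them, time stands still between calls to the robot, and variables do not carry over. Pictures are saved under pics/ and viewed, and the job is handed in when it is done.

Besides the shell and the picture viewer there is one more tool, called as name(argument=value, ...) on one line, values as JSON. jog_arm: Moves the arm, as the interface text tells. Its arguments: {"type":"object","properties":{"commands":{"type":"array","items":{"type":"array","items":{"type":"number"}}},"grip_force":{"type":"number"}},"required":["commands"]}

```bash
mkdir -p pics
cat > h.py <<'E'
import numpy as np,cv2
from station import arm
def snap(name,fn):
    c=arm.capture(name); cv2.imwrite('pics/'+fn,c['color'][:,:,::-1]); np.savez('pics/'+fn+'.npz',**c); return c
def crop(fn,x0,y0,x1,y1,out,s=4):
    im=cv2.imread('pics/'+fn)[y0:y1,x0:x1]; cv2.imwrite('pics/'+out,cv2.resize(im,None,fx=s,fy=s,interpolation=cv2.INTER_CUBIC))
def ray(c,u,v,z):
    P=c['pose']; d=P[:3,:3]@np.array([(u-c['cx'])/c['fx'],(v-c['cy'])/c['fy'],1]); o=P[:3,3]
    return o+d*(z-o[2])/d[2]
def proj(c,p):
    P=c['pose']; q=P[:3,:3].T@(np.array(p)-P[:3,3]); return np.array([c['fx']*q[0]/q[2]+c['cx'],c['fy']*q[1]/q[2]+c['cy']])
def ld(fn): return dict(np.load('pics/'+fn+'.npz'))
E
python3 - <<'E'
from h import *
for n in('top','side'):
    c=snap(n,n+'0.png'); print(n,c['fx'],c['fy'],c['cx'],c['cy']);print(c['pose'].round(4))
print(arm.observe())
E
```

```text
top 380.96854812016704 380.96854812016704 283.7332411292404 203.85844374239517
[[-0.0059 -0.988   0.1544  0.4467]
 [-0.9997  0.0097  0.0242 -0.0192]
 [-0.0254 -0.1542 -0.9877  0.9389]
 [ 0.      0.      0.      1.    ]]
side 415.5625718959654 415.5625718959654 278.0637724078706 205.90344568284354
[[ 0.7416 -0.4306  0.5144  0.1924]
 [-0.6706 -0.4543  0.5865 -0.4614]
 [-0.0189 -0.7799 -0.6256  0.5347]
 [ 0.      0.      0.      1.    ]]
{'time': 0.1, 'qpos': array([-6.92984710e+01,  1.76162922e+01,  8.63764253e+01,  1.30113839e-03,
        7.61139753e+01, -4.21330137e+00]), 'qvel': array([-0.03291191, -0.13741202, -0.20797551,  0.00609802,  0.0332738 ,
        0.02667755]), 'tau': array([-2.22586268e-04, -4.58528030e+01, -2.52608389e+01, -1.71377751e-04,
        5.55216873e-03,  1.67742236e-06]), 'ee_pos': array([ 0.24196759, -0.5208961 ,  0.23048987]), 'orientation': array([[-6.37644687e-04,  4.21265024e-01, -9.06937359e-01],
       [ 1.74970499e-03, -9.06935685e-01, -4.21265477e-01],
       [-9.99998266e-01, -1.85549051e-03, -1.58786794e-04]]), 'contact_force': array([-0.35472566, -0.01452679, -0.78954772]), 'moment': array([-0.00637582, -0.02386628,  0.01454138]), 'gripper_width': 0.0856020760603295}
```

View pics/top0.png

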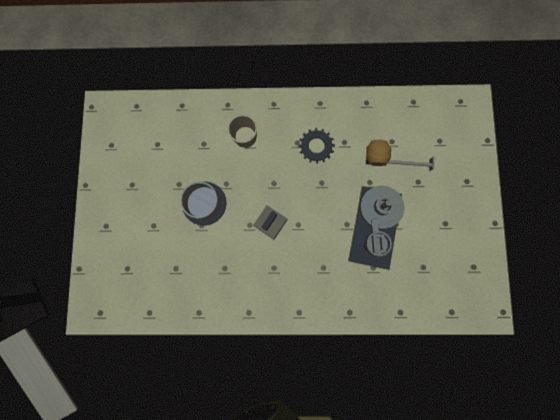

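View pics/side0.png

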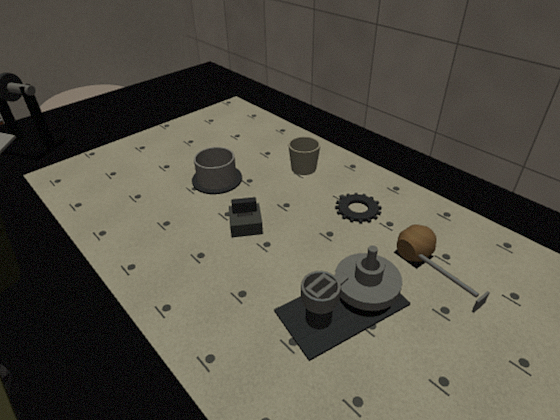

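Run:
```python
from h import *
crop('top0.png',340,170,420,280,'c1.png',7)
crop('top0.png',170,170,300,250,'c2.png',6)
crop('side0.png',220,180,280,245,'c3.png',9)
crop('side0.png',270,235,410,360,'c4.png',5)
```

```text
(no output)
```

View pics/c1.png

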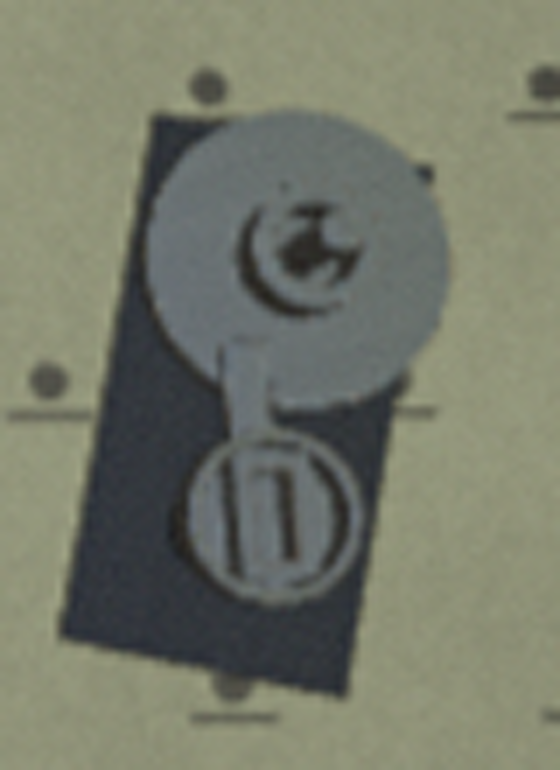

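View pics/c2.png

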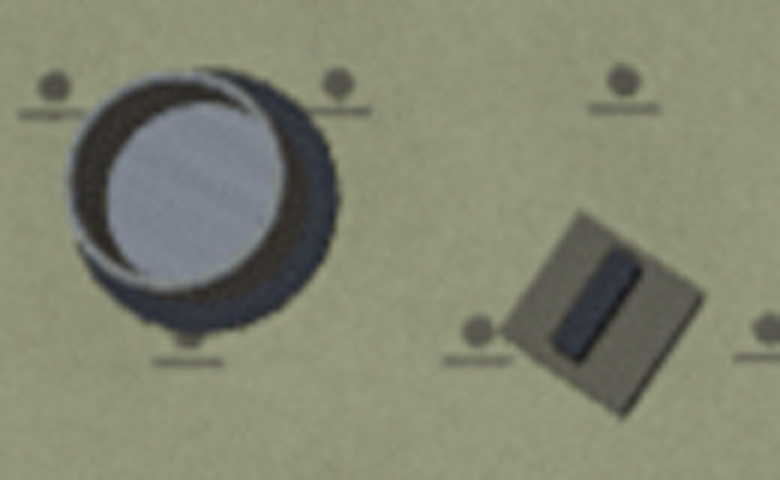

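View pics/c3.png

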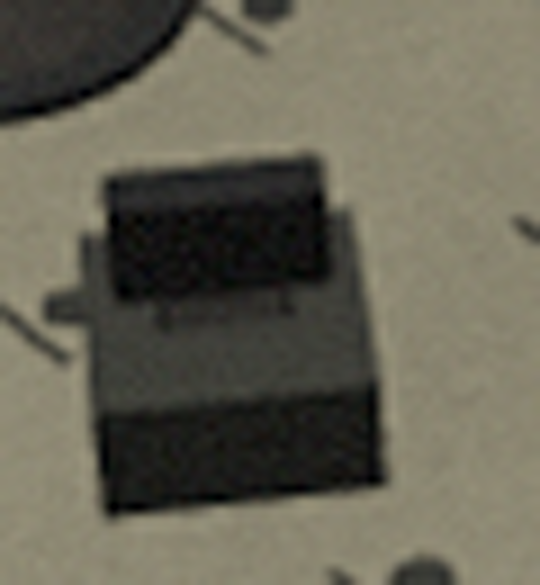

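View pics/c4.png

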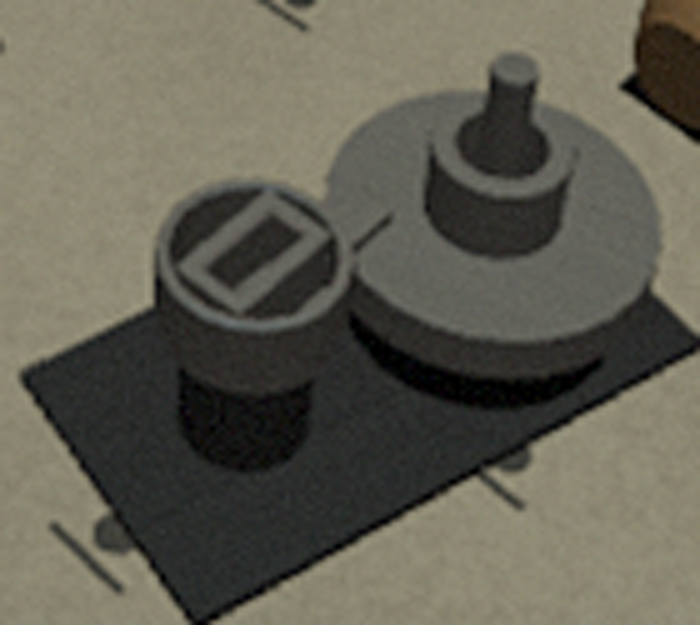

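Run:
```python
from h import *
crop('side0.png',180,140,255,200,'c5.png',9)
t=ld('top0.png');s=ld('side0.png')
T=lambda x,y,z:ray(t,x,y,z)[:2].round(4)
S=lambda x,y,z:ray(s,x,y,z)[:2].round(4)
print('base top',[T(340+x/7,170+y/7,.006) for x,y in((155,115),(62,635),(345,697))])
print('base side',[S(270+x/5,235+y/5,.006) for x,y in((22,375),(197,623),(700,340))])
print('lid top',T(382.4,207.1,.048),'lock',T(379.3,244,.082))
print('stem side',S(372.6,249,.108),'lock',S(321.2,286,.082))
print('tin',T(199.6,200.3,.06),'foot',T(204.5,203.5,.006))
print('key',T(269.6,220.4,.064),[T(170+x/6,170+y/6,.064) for x,y in((622,243),(643,262),(575,362),(550,342))])
print('rack',T(270.5,222.2,.03),[T(170+x/6,170+y/6,.03) for x,y in((580,210),(707,295),(625,418),(500,330))])
print('key side',S(243.9,200.6,.064))
print('rack side',[S(220+x/9,180+y/9,.03) for x,y in((97,410),(372,382),(345,205),(83,235))])
```

```text
base top [array([ 0.6344, -0.1915]), array([ 0.4521, -0.1527]), array([ 0.4305, -0.2486])]
base side [array([ 0.45  , -0.1532]), array([ 0.4298, -0.249 ]), array([ 0.6141, -0.2877])]
lid top [ 0.5759 -0.2292] lock [ 0.488  -0.2106]
stem side [ 0.5756 -0.2292] lock [ 0.4882 -0.2116]
tin [0.5945 0.2002] foot [0.5953 0.2012]
key [0.545  0.0351] [array([0.568 , 0.0256]), array([0.5606, 0.0175]), array([0.5221, 0.0438]), array([0.5299, 0.0534])]
rack [0.5445 0.035 ] [array([0.5863, 0.0443]), array([ 0.5514, -0.0066]), array([0.5026, 0.0263]), array([0.5381, 0.0763])]
key side [0.5441 0.0348]
rack side [array([0.5055, 0.0287]), array([ 0.552 , -0.0033]), array([0.5858, 0.0456]), array([0.5379, 0.0766])]
```

View pics/c5.png

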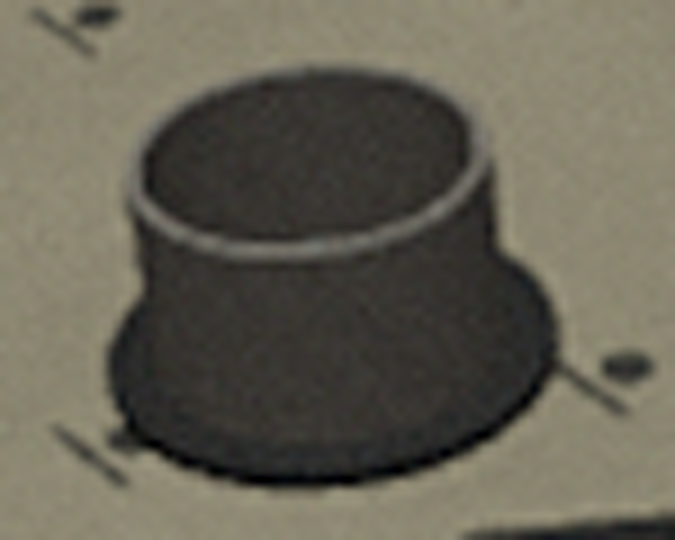

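Run:
```python
from h import *
t=ld('top0.png');s=ld('side0.png')
T=lambda x,y,z:ray(t,x,y,z)[:2].round(4)
S=lambda x,y,z:ray(s,x,y,z)[:2].round(4)
print('tin side',S(214.6,158,.06))
L=np.array([.488,-.211])
for x,y in((222,342),(270,342),(245,342)):
    p=T(340+x/7,170+y/7,.058);d=p-L;print(p,np.hypot(*d),np.degrees(np.arctan2(d[1],d[0])))
# predicted arm / slot overlay for joint angles
for nm,c in(('top0.png',t),('side0.png',s)):
  im=cv2.imread('pics/'+nm)
  im=cv2.resize(im,None,fx=5,fy=5,interpolation=cv2.INTER_CUBIC)
  for j,col in((-12,(0,0,255)),(0,(0,255,0))):
    a=np.radians(j);R=np.array([[np.cos(a),-np.sin(a)],[np.sin(a),np.cos(a)]])
    for r,z in(([(0,-.007),(.058,-.007),(.058,.007),(0,.007)],.058),([(-.0145,-.006),(.0145,-.006),(.0145,.006),(-.0145,.006)],.082)):
      pts=np.array([proj(c,[*(L+R@np.array(q)),z]) for q in r]);pts=((pts+.5)*5-.5).round().astype(int)
      cv2.polylines(im,[pts],True,col,1)
  u,v=proj(c,[.53,-.215,.06])*5
  u,v=int(u),int(v);cv2.imwrite('pics/ov_'+nm,cv2.resize(im[v-200:v+200,u-250:u+250],None,fx=1.5,fy=1.5))
```

```text
tin side [0.594  0.1989]
[ 0.5472 -0.201 ] 0.060038654215430275 9.587833024818622
[ 0.5471 -0.2168] 0.059383920382541304 -5.604987765359001
[ 0.5472 -0.2086] 0.059248628676113704 2.3215305898327037
```

View pics/ov_top0.png

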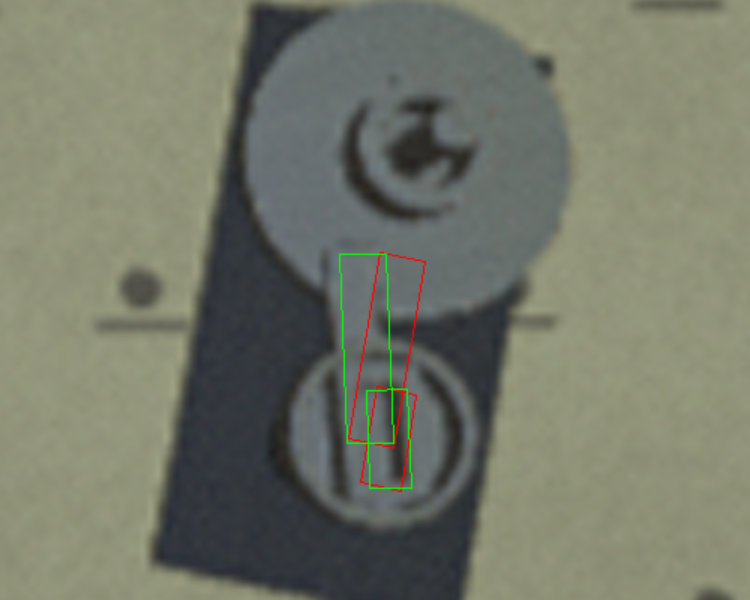

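View pics/ov_side0.png

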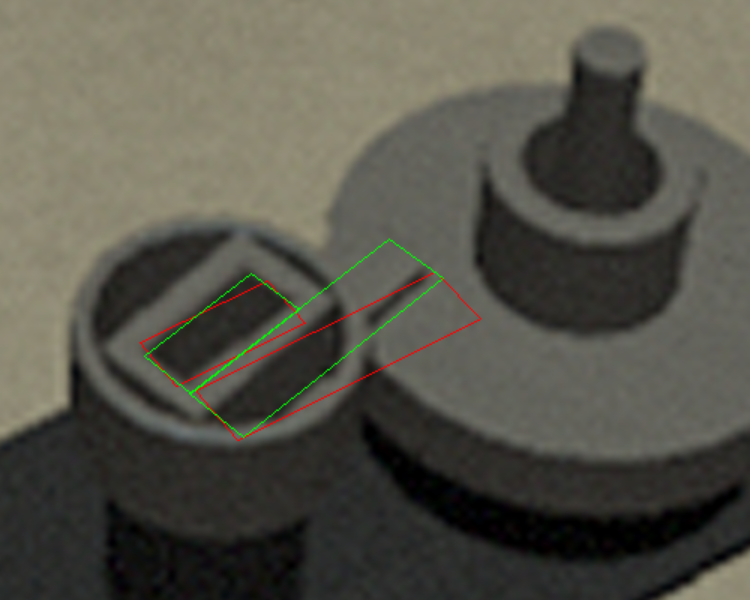

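```bash
cat >> h.py <<'E'
from scipy.spatial.transform import Rotation as Ro
def Rt(yaw):
    c,s=np.cos(np.radians(yaw)),np.sin(np.radians(yaw)); return np.array([[0,c,s],[0,s,-c],[-1,0,0]])
def go(p,yaw):
    o=arm.observe();R=np.array(o['orientation']);T=Rt(yaw)
    print('t %.2f pos'%o['time'],o['ee_pos'].round(4),'yaw %.2f'%np.degrees(np.arctan2(R[1,1],R[0,1])),'w %.4f'%o['gripper_width'],'F',o['contact_force'].round(1),'M',o['moment'].round(2),'q',o['qpos'].round(0))
    print('rot (now)',Ro.from_matrix(R.T@T).as_rotvec(degrees=True).round(2))
    d=np.array(p)-o['ee_pos']
    print('shift in now-frame mm',(R.T@d*1e3).round(1),' in target frame',(T.T@d*1e3).round(1))
E
python3 -c "
from h import *
go([.5447,.035,.12],-125)"
```

```text
t 0.10 pos [ 0.242  -0.5209  0.2305] yaw -65.09 w 0.0856 F [-0.4 -0.  -0.8] M [-0.01 -0.02  0.01] q [-69.  18.  86.   0.  76.  -4.]
rot (now) [5.991e+01 5.000e-02 1.000e-01]
shift in now-frame mm [ 111.3 -376.4 -508.7]  in target frame [ 110.5 -629.    70.9]
```

jog_arm(commands=[[0, 0, 0, 6, 0, 0, 1], [0, 0, 0, 6, 0, 0, 1], [0, 0, 0, 6, 0, 0, 1], [0, 0, 0, 6, 0, 0, 1], [0, 0, 0, 6, 0, 0, 1], [0, 0, 0, 6, 0, 0, 1], [0, 0, 0, 6, 0, 0, 0], [0, 0, 0, 6, 0, 0, 0], [0, 0, 0, 6, 0, 0, 0], [0, 0, 0, 6, 0, 0, 0]])

```text
time: 0.93
ee_pos: [0.2404, -0.5168, 0.2247]
orientation: [[-0.005, -0.614, -0.789], [0.014, -0.789, 0.614], [-1.0, -0.008, 0.012]]
contact_force: [-0.1, 0.4, -0.0]
gripper_width: 0.0428
```

jog_arm(commands=[[0, -0.035, 0.004, 0, 0, 0, 0], [0, -0.035, 0.004, 0, 0, 0, 0], [0, -0.035, 0.004, 0, 0, 0, 0], [0, -0.035, 0.004, 0, 0, 0, 0], [0, -0.035, 0.004, 0, 0, 0, 0], [0, -0.035, 0.004, 0, 0, 0, 0], [0, -0.035, 0.004, 0, 0, 0, 0], [0, -0.035, 0.004, 0, 0, 0, 0], [0, -0.035, 0.004, 0, 0, 0, 0], [0, -0.035, 0.004, 0, 0, 0, 0], [0, -0.035, 0.004, 0, 0, 0, 0], [0, -0.035, 0.004, 0, 0, 0, 0], [0.01, -0.035, 0.004, 0, 0, 0, -0.2], [0.02, -0.035, 0.004, 0, 0, 0, -0.2], [0.02, -0.035, 0.004, 0, 0, 0, -0.2], [0.02, -0.035, 0.004, 0, 0, 0, -0.2], [0.02, -0.035, 0.004, 0, 0, 0, -0.2], [0, 0, 0, 0, 0, 0, -0.2]])

```text
time: 2.43
ee_pos: [0.5668, 0.0136, 0.132]
orientation: [[-0.005, -0.626, -0.78], [0.016, -0.78, 0.626], [-1.0, -0.009, 0.014]]
contact_force: [0.1, -0.6, 0.4]
gripper_width: 0.0342
```

```bash
python3 -c "
from h import *
go([.5447,.035,.08],-125)"
```

```text
t 2.43 pos [0.5668 0.0136 0.132 ] yaw -128.77 w 0.0342 F [ 0.1 -0.6  0.4] M [-0.02 -0.06  0.04] q [ -3.  22.  95.   1.  63. 125.]
rot (now) [-3.77  0.77  0.55]
shift in now-frame mm [52.4 -2.4 29.9]  in target frame [52.  -4.9 30.4]
```

jog_arm(commands=[[0.01, 0, 0.01, -2, 0.4, 0.3, -0.2], [0.01, 0, 0.01, -1.7, 0.4, 0.3, -0.2], [0.01, -0.002, 0.01, 0, 0, 0, -0.2], [0.01, -0.002, 0, 0, 0, 0, -0.2], [0.01, 0, 0, 0, 0, 0, -0.2], [0, 0, 0, 0, 0, 0, -0.2]])

```text
time: 2.93
ee_pos: [0.544, 0.038, 0.0764]
orientation: [[-0.005, -0.566, -0.824], [-0.003, -0.824, 0.566], [-1.0, 0.005, 0.003]]
contact_force: [-0.2, -0.8, -0.2]
gripper_width: 0.0343
```

```bash
python3 -c "
from h import *
go([.5447,.035,.036],-125);snap('top','t1.png');snap('side','s1.png')
crop('t1.png',210,160,330,250,'t1c.png',6);crop('s1.png',180,120,320,240,'s1c.png',5)"
```

```text
t 2.93 pos [0.544  0.038  0.0764] yaw -124.49 w 0.0343 F [-0.2 -0.8 -0.2] M [-0.03 -0.02 -0.02] q [ -0.  25. 101.  -0.  55. 124.]
rot (now) [ 0.51  0.16 -0.29]
shift in now-frame mm [40.4  1.9 -2.4]  in target frame [40.4  2.  -2.3]
```

View pics/s1c.png

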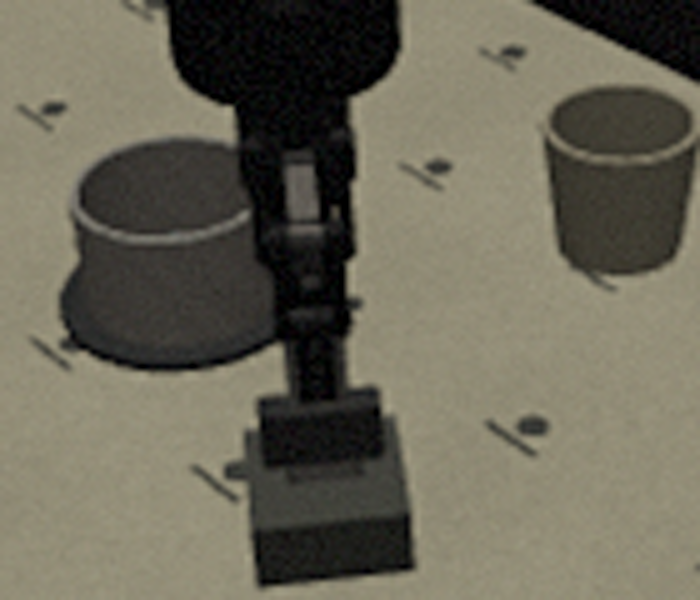

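jog_arm(commands=[[0.004, 0.001, -0.0012, 0.5, 0, 0, -0.2], [0.008, 0.001, -0.0012, 0, 0, 0, -0.2], [0.008, 0, 0, 0, 0, 0, -0.2], [0.008, 0, 0, 0, 0, 0, -0.2], [0.008, 0, 0, 0, 0, 0, -0.2], [0.003, 0, 0, 0, 0, 0, -0.2], [0, 0, 0, 0, 0, 0, -0.2]], grip_force=60)

```text
time: 3.62
ee_pos: [0.5504, 0.0317, 0.0372]
orientation: [[0.004, -0.578, -0.816], [-0.003, -0.816, 0.578], [-1.0, -0.0, -0.005]]
contact_force: [0.3, 0.2, -0.2]
gripper_width: 0.0343
```

```bash
python3 -c "
from h import *
go([.5447,.035,.036],-125)"
```

```text
t 3.62 pos [0.5504 0.0317 0.0372] yaw -125.29 w 0.0343 F [ 0.3  0.2 -0.2] M [-0.04 -0.    0.02] q [ -1.  28. 103.  -0.  49. 124.]
rot (now) [-0.29 -0.31  0.  ]
shift in now-frame mm [1.1 0.6 6.6]  in target frame [1.2 0.5 6.6]
```

jog_arm(commands=[[0.0005, 0, 0.0035, 0, 0, 0, -0.2], [0.0005, 0, 0.003, 0, 0, 0, -0.2], [0, 0, 0, 0, 0, 0, -0.2], [0, 0, 0, 0, 0, 0, -0.2]])

```text
time: 3.95
ee_pos: [0.544, 0.036, 0.0355]
orientation: [[0.003, -0.578, -0.816], [-0.003, -0.816, 0.578], [-1.0, 0.001, -0.004]]
contact_force: [0.3, 0.2, 0.1]
gripper_width: 0.0342
```

```bash
python3 -c "
from h import *
go([.5447,.035,.036],-125)"
```

```text
t 3.95 pos [0.544  0.036  0.0355] yaw -125.28 w 0.0342 F [0.3 0.2 0.1] M [0.02 0.06 0.03] q [ -1.  28. 104.  -0.  48. 125.]
rot (now) [-0.28 -0.24 -0.04]
shift in now-frame mm [-0.5  0.5 -1.1]  in target frame [-0.5  0.5 -1.1]
```

jog_arm(commands=[[0, 0, 0, 0, 0, 0, -0.5], [0, 0, 0, 0, 0, 0, -0.7], [0, 0, 0, 0, 0, 0, -1], [0, 0, 0, 0, 0, 0, -1], [0, 0, 0, 0, 0, 0, -1], [0, 0, 0, 0, 0, 0, -1]], grip_force=60)

```text
time: 4.45
ee_pos: [0.5445, 0.0364, 0.0365]
orientation: [[0.005, -0.577, -0.817], [-0.003, -0.817, 0.577], [-1.0, -0.0, -0.006]]
contact_force: [-0.2, -0.4, -1.8]
gripper_width: 0.0128
```

```bash
python3 -c "
from h import *
go([.5447,.035,.13],-87.5)"
```

```text
t 4.45 pos [0.5445 0.0364 0.0365] yaw -125.24 w 0.0128 F [-0.2 -0.4 -1.8] M [-0.    0.01  0.03] q [ -1.  28. 103.  -0.  48. 125.]
rot (now) [-37.74  -0.33  -0.08]
shift in now-frame mm [-93.5   1.   -1.5]  in target frame [-93.5   1.4  -0.1]
```

jog_arm(commands=[[-0.005, 0, 0, 0, 0, 0, -1], [-0.01, 0, 0, 0, 0, 0, -1], [-0.015, 0, 0, 0, 0, 0, -1], [-0.015, 0, 0, 0, 0, 0, -1], [-0.015, 0, 0, 0, 0, 0, -1], [-0.015, 0, 0, 0, 0, 0, -1], [-0.015, 0, 0, 0, 0, 0, -1], [-0.015, 0, 0, -4, 0, 0, -1], [0, 0, 0, -4, 0, 0, -1], [0, 0, 0, -5, 0, 0, -1], [0, 0, 0, -5, 0, 0, -1], [0, 0, 0, -5, 0, 0, -1], [0, 0, 0, -5, 0, 0, -1], [0, 0, 0, -5, 0, 0, -1], [0, 0, 0, -4.5, 0, 0, -1], [0, 0, 0, 0, 0, 0, -1]])

```text
time: 5.78
ee_pos: [0.5438, 0.0358, 0.1608]
orientation: [[0.013, 0.071, -0.997], [-0.004, -0.997, -0.071], [-1.0, 0.005, -0.013]]
contact_force: [0.7, 0.7, 0.3]
gripper_width: 0.013
```

```bash
python3 -c "
from h import *
go([.488,-.211,.15],-87.5)"
```

```text
t 5.78 pos [0.5438 0.0358 0.1608] yaw -85.93 w 0.0130 F [0.7 0.7 0.3] M [-0.05  0.09 -0.04] q [-1. 19. 96. -0. 65. 86.]
rot (now) [ 1.57 -0.75 -0.29]
shift in now-frame mm [ 11.1 242.2  73.3]  in target frame [ 10.8 244.1  66.5]
```

jog_arm(commands=[[0, 0.01, 0.003, 1.5, -0.7, -0.3, -1], [0, 0.02, 0.005, 0, 0, 0, -1], [0, 0.02, 0.006, 0, 0, 0, -1], [0, 0.02, 0.006, 0, 0, 0, -1], [0, 0.02, 0.006, 0, 0, 0, -1], [0, 0.02, 0.006, 0, 0, 0, -1], [0, 0.02, 0.006, 0, 0, 0, -1], [0, 0.02, 0.006, 0, 0, 0, -1], [0, 0.02, 0.006, 0, 0, 0, -1], [0, 0.02, 0.006, 0, 0, 0, -1], [0, 0.02, 0.005, 0, 0, 0, -1], [0, 0.015, 0.003, 0, 0, 0, -1], [0, 0.01, 0, 0, 0, 0, -1], [0, 0, 0, 0, 0, 0, -1], [0, 0, 0, 0, 0, 0, -1]])

```text
time: 7.03
ee_pos: [0.4795, -0.2206, 0.1673]
orientation: [[-0.002, -0.005, -1.0], [-0.001, -1.0, 0.005], [-1.0, 0.001, 0.002]]
contact_force: [0.9, 0.7, -1.5]
gripper_width: 0.0131
```

```bash
python3 -c "
from h import *
go([.488,-.211,.13],-87.5)"
```

```text
t 7.03 pos [ 0.4795 -0.2206  0.1673] yaw -90.28 w 0.0131 F [ 0.9  0.7 -1.5] M [ 0.   -0.04 -0.02] q [-29.  17.  97.  -0.  66.  61.]
rot (now) [-2.78  0.14 -0.06]
shift in now-frame mm [37.2 -9.7 -8.6]  in target frame [37.3 -9.2 -9. ]
```

jog_arm(commands=[[0.008, -0.003, -0.003, -2.7, 0, 0, -1], [0.01, -0.003, -0.003, 0, 0, 0, -1], [0.01, -0.003, -0.003, 0, 0, 0, -1], [0.01, 0, 0, 0, 0, 0, -1], [0, 0, 0, 0, 0, 0, -1], [0, 0, 0, 0, 0, 0, -1]])

```text
time: 7.53
ee_pos: [0.4894, -0.2067, 0.1266]
orientation: [[-0.003, 0.039, -0.999], [0.001, -0.999, -0.039], [-1.0, -0.001, 0.003]]
contact_force: [0.1, 0.5, -0.2]
gripper_width: 0.0131
```

```bash
python3 -c "
from h import *
go([.488,-.211,.125],-87.5);snap('top','t2.png');snap('side','s2.png')
crop('t2.png',330,180,430,280,'t2c.png',6);crop('s2.png',270,180,410,320,'s2c.png',5)"
```

```text
t 7.53 pos [ 0.4894 -0.2067  0.1266] yaw -87.76 w 0.0131 F [ 0.1  0.5 -0.2] M [ 0.   -0.01 -0.02] q [-27.  20. 100.  -0.  60.  60.]
rot (now) [-0.26  0.17  0.08]
shift in now-frame mm [1.6 4.2 1.5]  in target frame [1.6 4.2 1.6]
```

View pics/s2c.png

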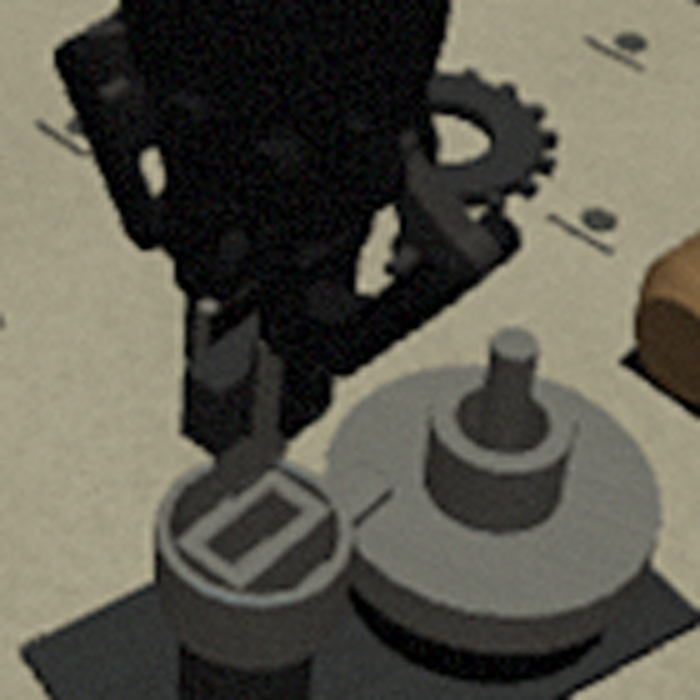

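View pics/t2c.png

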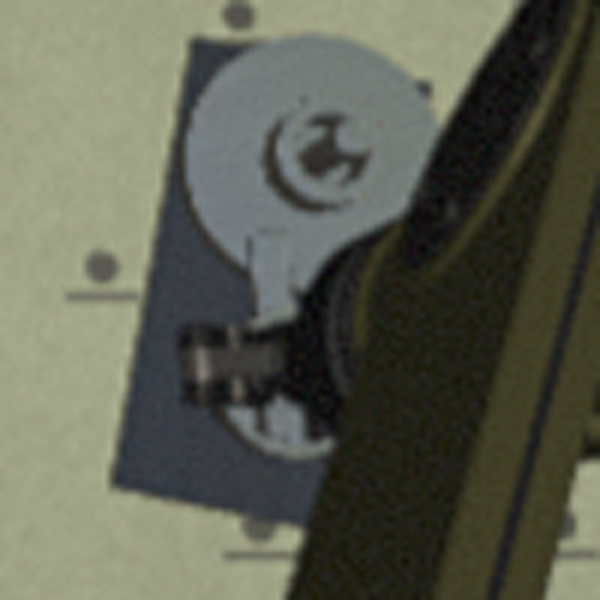

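```bash
cat > ov.py <<'E'
from h import *
def box(hx,hy,z0,z1): return np.array([[sx*hx,sy*hy,z] for z in(z0,z1) for sx,sy in((-1,-1),(1,-1),(1,1),(-1,1))])
def draw(im,c,P,k,org,col):
    q=[(((proj(c,p)+.5-org)*k)-.5).round().astype(int) for p in P]
    for a,b in((0,1),(1,2),(2,3),(3,0),(4,5),(5,6),(6,7),(7,4),(0,4),(1,5),(2,6),(3,7)): cv2.line(im,tuple(map(int,q[a])),tuple(map(int,q[b])),col,1)
def key(fn,o,ez,out,x0,y0,x1,y1,k=8,tipd=.0285):
    c=ld(fn);im=cv2.resize(cv2.imread('pics/'+fn)[y0:y1,x0:x1],None,fx=k,fy=k,interpolation=cv2.INTER_CUBIC)
    R=np.array(o['orientation']);tip=o['ee_pos']+R@np.array([tipd,0,ez])
    M=np.column_stack([R[:,2],-R[:,1],-R[:,0]])
    # handle, blade
    for b,col in((box(.023,.007,.030,.056),(0,255,0)),(box(.012,.0035,0.005,.030),(0,0,255))):
        draw(im,c,b@M.T+tip,k,np.array([x0,y0]),col)
    cv2.imwrite('pics/'+out,im)
E
python3 - <<'E'
from ov import *
o=arm.observe()
key('s2.png',o,0,'k2.png',290,225,360,300)
E
```

```text
(no output)
```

View pics/k2.png

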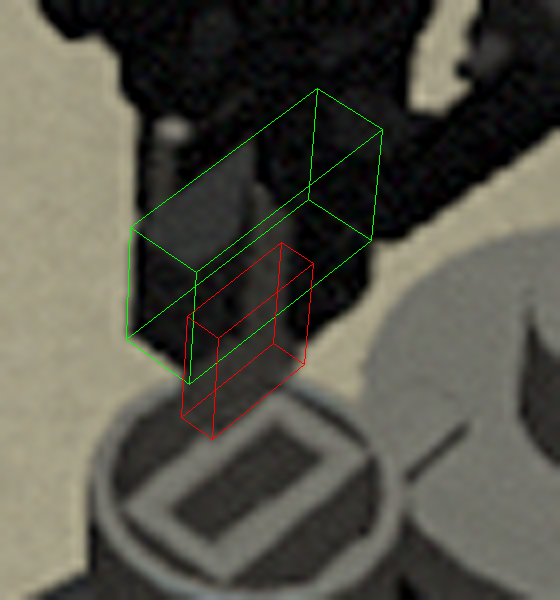

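Run:
```python
from ov import *
for fn,x0,y0,x1,y1,k in(('side0.png',290,260,350,320,10),('top0.png',355,210,400,265,11)):
    c=ld(fn);im=cv2.resize(cv2.imread('pics/'+fn)[y0:y1,x0:x1],None,fx=k,fy=k,interpolation=cv2.INTER_CUBIC)
    for L,yaw,col in(((.488,-.211),3,(0,255,0)),):
        a=np.radians(yaw);M=np.array([[np.cos(a),-np.sin(a),0],[np.sin(a),np.cos(a),0],[0,0,1]])
        draw(im,c,box(.0145,.006,.082,.082)@M.T+np.array([*L,0]),k,np.array([x0,y0]),col)
        b=box(.029,.007,.058,.058);b[:,0]+=.029
        draw(im,c,b@M.T+np.array([*L,0]),k,np.array([x0,y0]),(0,0,255))
        cir=np.array([((proj(c,[L[0]+.028*np.cos(t),L[1]+.028*np.sin(t),.082])+.5-[x0,y0])*k-.5) for t in np.linspace(0,6.283,60)]).round().astype(int)
        cv2.polylines(im,[cir],True,(255,255,0),1)
    cv2.imwrite('pics/l_'+fn,im)
```

```text
(no output)
```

View pics/l_side0.png

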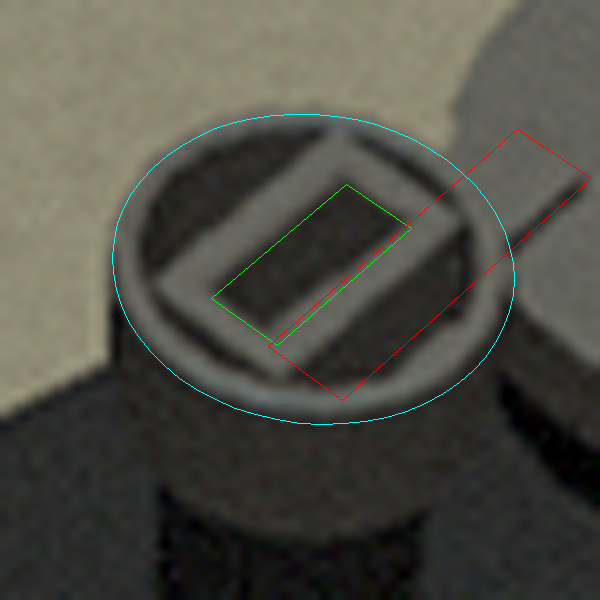

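View pics/l_top0.png

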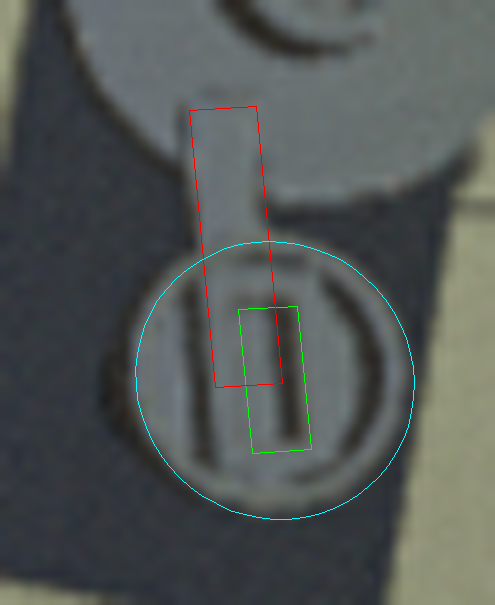

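jog_arm(commands=[[0.005, 0.002, 0.001, -0.7, 0.1, 0, -1], [0.005, 0.002, 0.0005, 0, 0, 0, -1], [0, 0, 0, 0, 0, 0, -1], [0, 0, 0, 0, 0, 0, -1]])

```text
time: 7.97
ee_pos: [0.4889, -0.2115, 0.1173]
orientation: [[0.002, 0.053, -0.999], [-0.0, -0.999, -0.053], [-1.0, 0.0, -0.002]]
contact_force: [0.5, -0.1, -0.7]
gripper_width: 0.0127
```

```bash
python3 -c "
from ov import *
go([.488,-.2105,.087],-87);snap('side','s3.png')
key('s3.png',arm.observe(),0,'k3.png',290,225,360,300)"
```

```text
t 7.97 pos [ 0.4889 -0.2115  0.1173] yaw -86.96 w 0.0127 F [ 0.5 -0.1 -0.7] M [0.02 0.04 0.01] q [-28.  21. 100.   0.  59.  59.]
rot (now) [ 0.04 -0.09 -0.02]
shift in now-frame mm [30.3 -1.1  0.9]  in target frame [30.3 -1.1  0.8]
```

View pics/k3.png

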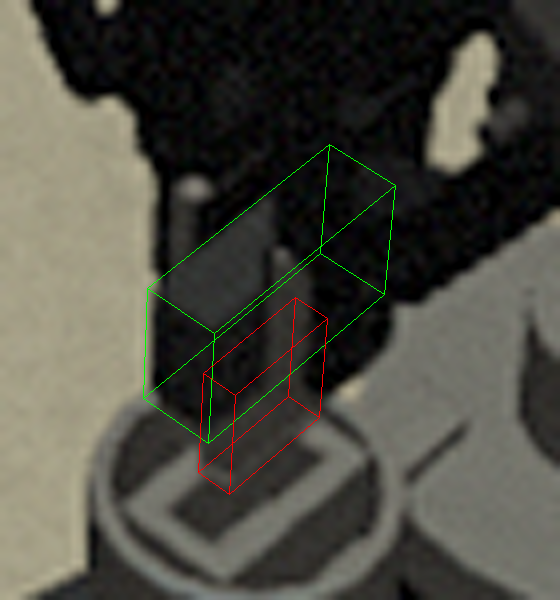

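jog_arm(commands=[[0.004, -0.0005, 0.0006, 0, 0, 0, -1], [0.004, -0.0003, 0.0005, 0, 0, 0, -1], [0.003, 0, 0, 0, 0, 0, -1], [0, 0, 0, 0, 0, 0, -1]])

```text
time: 8.35
ee_pos: [0.4879, -0.2114, 0.1059]
orientation: [[0.003, 0.052, -0.999], [-0.001, -0.999, -0.052], [-1.0, 0.001, -0.003]]
contact_force: [-0.6, -0.2, -1.2]
gripper_width: 0.0128
```

```bash
python3 -c "
from ov import *
go([.4875,-.2105,.088],-87)"
```

```text
t 8.35 pos [ 0.4879 -0.2114  0.1059] yaw -87.03 w 0.0128 F [-0.6 -0.2 -1.2] M [-0.03  0.02 -0.  ] q [-28.  22. 101.   0.  57.  59.]
rot (now) [-0.03 -0.16 -0.07]
shift in now-frame mm [17.9 -0.9  0.4]  in target frame [17.9 -0.9  0.3]
```

Tip is ~4.6 mm below the mouth without contact. Continue.

jog_arm(commands=[[0.004, -0.0005, 0, 0, 0, 0, -1], [0.004, 0, 0, 0, 0, 0, -1], [0.004, 0, 0, 0, 0, 0, -1], [0.003, 0, 0, 0, 0, 0, -1], [0, 0, 0, 0, 0, 0, -1]])

```text
time: 8.77
ee_pos: [0.4878, -0.2107, 0.089]
orientation: [[0.002, 0.052, -0.999], [-0.001, -0.999, -0.052], [-1.0, 0.001, -0.002]]
contact_force: [-0.5, -0.0, -1.0]
gripper_width: 0.013
```

```bash
python3 -c "
from ov import *
go([.4875,-.2105,.088],-87)"
```

```text
t 8.77 pos [ 0.4878 -0.2107  0.089 ] yaw -87.03 w 0.0130 F [-0.5 -0.  -1. ] M [0.08 0.02 0.02] q [-28.  23. 102.   0.  55.  59.]
rot (now) [-0.03 -0.14 -0.05]
shift in now-frame mm [ 1.  -0.2  0.3]  in target frame [ 1.  -0.2  0.3]
```

jog_arm(commands=[[0.001, 0, 0, 0, 0, 0, -1], [0.001, 0, 0, 0, 0, 0, -1], [0.001, 0, 0, 0, 0, 0, -1], [0, 0, 0, 0, 0, 0, -1]])

```text
time: 9.1
ee_pos: [0.488, -0.2108, 0.0885]
orientation: [[0.003, 0.052, -0.999], [-0.001, -0.999, -0.052], [-1.0, 0.001, -0.003]]
contact_force: [0.5, -1.1, -1.0]
gripper_width: 0.0132
```

```bash
python3 -c "
from ov import *
go([.4875,-.2105,.088],-87)"
```

```text
t 9.10 pos [ 0.488  -0.2108  0.0885] yaw -87.01 w 0.0132 F [ 0.5 -1.1 -1. ] M [-0.04  0.02 -0.01] q [-28.  23. 102.   0.  55.  59.]
rot (now) [-0.01 -0.18 -0.08]
shift in now-frame mm [ 0.5 -0.3  0.5]  in target frame [ 0.5 -0.3  0.5]
```

jog_arm(commands=[[0.002, 0, 0, 0, 0, 0, -1], [0.002, 0, 0, 0, 0, 0, -1], [0.003, 0, 0, 0, 0, 0, -1]])

```text
time: 9.35
ee_pos: [0.4887, -0.2111, 0.0875]
orientation: [[0.006, 0.052, -0.999], [-0.003, -0.999, -0.052], [-1.0, 0.003, -0.006]]
contact_force: [-7.8, 3.9, 34.0]
gripper_width: 0.013
```

```bash
python3 -c "
from ov import *
go([.4875,-.2105,.088],-87)"
```

```text
t 9.35 pos [ 0.4887 -0.2111  0.0875] yaw -87.00 w 0.0130 F [-7.8  3.9 34. ] M [0.8  1.61 0.03] q [-28.  23. 102.   0.  54.  59.]
rot (now) [ 0.   -0.34 -0.18]
shift in now-frame mm [-0.5 -0.6  1.2]  in target frame [-0.5 -0.6  1.2]
```

jog_arm(commands=[[0, 0, 0, 0, 0.2, 0, -1], [0, 0, 0, -4, 0, 0, -1], [0, 0, 0, -4, 0, 0, -1], [0, 0, 0, -4, 0, 0, -1], [0, 0, 0, -4, 0, 0, -1], [0, 0, 0, -4, 0, 0, -1], [0, 0, 0, -4, 0, 0, -1]])

```text
time: 9.93
ee_pos: [0.4883, -0.2093, 0.0894]
orientation: [[0.011, 0.469, -0.883], [-0.001, -0.883, -0.469], [-1.0, 0.006, -0.01]]
contact_force: [-1.5, -0.0, 2.5]
gripper_width: 0.013
```

```bash
python3 -c "
from ov import *
go([.4878,-.2108,.0875],-7)"
```

```text
t 9.93 pos [ 0.4883 -0.2093  0.0894] yaw -62.04 w 0.0130 F [-1.5 -0.   2.5] M [-0.06  0.14 -0.02] q [-28.  23. 103.   0.  54.  34.]
rot (now) [-55.04  -0.34  -0.6 ]
shift in now-frame mm [1.9 1.1 1.1]  in target frame [ 1.9 -0.3  1.6]
```

jog_arm(commands=[[0.002, 0.0008, 0.0008, -4, 0, -0.3, -1], [0.001, 0, 0, -5, 0, 0, -1], [0.0005, 0, 0, -5, 0, 0, -1], [0.0005, 0, 0, -5, 0, 0, -1], [0.0005, 0, 0, -5, 0, 0, -1], [0.0005, 0, 0, -4, 0, 0, -1]])

```text
time: 10.43
ee_pos: [0.4882, -0.2096, 0.0879]
orientation: [[0.011, 0.842, -0.54], [0.005, -0.54, -0.842], [-1.0, 0.007, -0.01]]
contact_force: [-2.2, 0.7, 4.6]
gripper_width: 0.0131
```

```bash
python3 -c "
from ov import *
go([.4878,-.2108,.0875],-7)"
```

```text
t 10.43 pos [ 0.4882 -0.2096  0.0879] yaw -32.68 w 0.0131 F [-2.2  0.7  4.6] M [ 0.13  0.33 -0.06] q [-28.  23. 103.   1.  54.   4.]
rot (now) [-25.68  -0.46  -0.49]
shift in now-frame mm [0.4 0.3 1.2]  in target frame [ 0.4 -0.2  1.2]
```

jog_arm(commands=[[0.0008, 0, 0.0005, -5, 0, 0, -1], [0.0005, 0, 0, -5, 0, 0, -1], [0.0005, 0, 0, -5, 0, 0, -1], [0.0005, 0, 0, -5, 0, 0, -1], [0.0005, 0, 0, -5, 0, 0, -1], [0.0005, 0, 0, -4, 0, 0, -1], [0.0005, 0, 0, 0, 0, 0, -1]])

```text
time: 11.02
ee_pos: [0.4883, -0.2097, 0.0879]
orientation: [[0.013, 0.999, -0.036], [0.004, -0.036, -0.999], [-1.0, 0.013, -0.005]]
contact_force: [-0.7, 0.3, 5.2]
gripper_width: 0.0131
```

```bash
python3 -c "
from ov import *
go([.4878,-.2108,.0875],-5);snap('top','t4.png');snap('side','s4.png');crop('t4.png',330,180,430,280,'t4c.png',6);crop('s4.png',270,180,410,320,'s4c.png',5)"
```

```text
t 11.02 pos [ 0.4883 -0.2097  0.0879] yaw -2.09 w 0.0131 F [-0.7  0.3  5.2] M [ 0.18  0.31 -0.09] q [-28.  23. 103.   1.  54. -27.]
rot (now) [ 2.91 -0.29 -0.75]
shift in now-frame mm [ 0.4 -0.4  1.1]  in target frame [ 0.4 -0.4  1.1]
```

View pics/t4c.png

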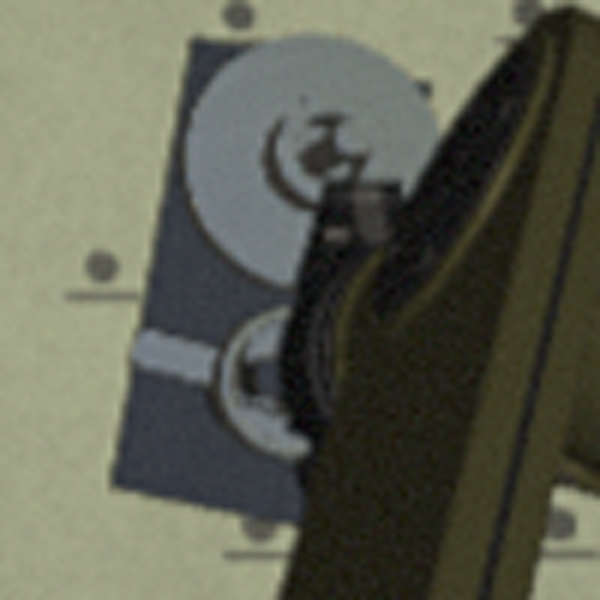

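View pics/s4c.png

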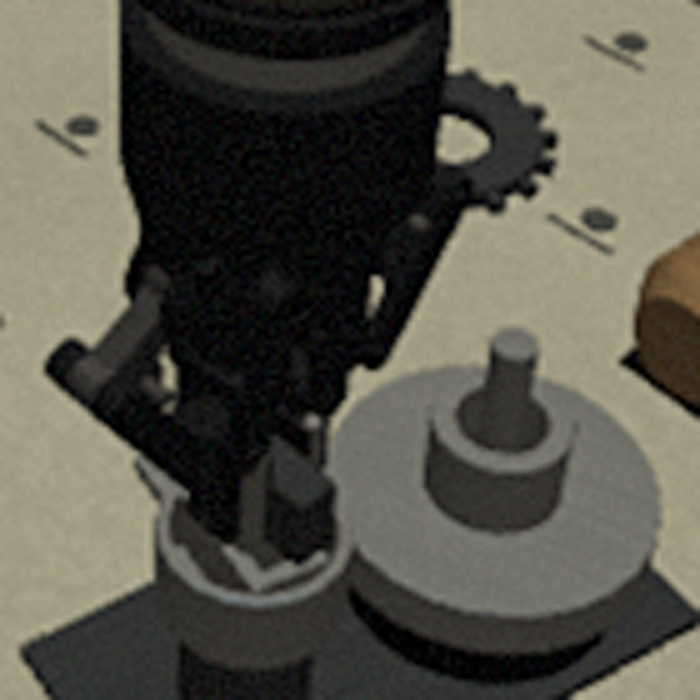

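```bash
python3 -c "
from ov import *
t=ld('t4.png');p=ray(t,330+138/6,180+350/6,.058)[:2];d=p-[.488,-.2108];print(p,np.degrees(np.arctan2(d[1],d[0]))+12)"
```

```text
[ 0.50259409 -0.15642321] 86.97652952171862
```

jog_arm(commands=[[0.003, 0, 0, 0, 0, 0, -1], [0.003, 0, 0, 0, 0, 0, -1], [0, 0, 0, 0, 0, 0, -0.7], [0, 0, 0, 0, 0, 0, -0.4], [0, 0, 0, 0, 0, 0, -0.2], [0, 0, 0, 0, 0, 0, -0.2]])

```text
time: 11.62
ee_pos: [0.4891, -0.2102, 0.0895]
orientation: [[0.018, 0.999, -0.04], [0.001, -0.04, -0.999], [-1.0, 0.018, -0.002]]
contact_force: [0.5, -0.4, -0.4]
gripper_width: 0.0341
```

```bash
python3 -c "
from ov import *
go([.5757,-.2292,.15],-2)"
```

```text
t 11.62 pos [ 0.4891 -0.2102  0.0895] yaw -2.29 w 0.0341 F [ 0.5 -0.4 -0.4] M [-0.02  0.01  0.  ] q [-28.  22. 103.   1.  54. -26.]
rot (now) [-0.29 -0.12 -1.04]
shift in now-frame mm [-59.   88.4  15.4]  in target frame [-60.5  87.2  16. ]
```

jog_arm(commands=[[-0.008, 0, 0, 0, 0, -0.5, -0.2], [-0.012, 0, 0, 0, 0, -0.5, -0.2], [-0.015, 0, 0, 0, 0, 0, -0.2], [-0.015, 0, 0, 0, 0, 0, -0.2], [-0.01, 0, 0, 0, 0, 0, -0.2], [0, 0.01, 0.001, 0, 0, 0, -0.2], [0, 0.015, 0.003, 0, 0, 0, -0.2], [0, 0.015, 0.003, 0, 0, 0, -0.2], [0, 0.015, 0.003, 0, 0, 0, -0.2], [0, 0.01, 0.003, 0, 0, 0, -0.2], [0, 0.01, 0, 0, 0, 0, -0.2], [0, 0, 0, 0, 0, 0, -0.2]])

```text
time: 12.62
ee_pos: [0.5687, -0.2269, 0.142]
orientation: [[-0.007, 0.999, -0.042], [0.007, -0.041, -0.999], [-1.0, -0.007, -0.006]]
contact_force: [0.0, 0.5, 0.2]
gripper_width: 0.0342
```

```bash
python3 -c "
from ov import *
go([.5757,-.2292,.12],-2);snap('top','t5.png');snap('side','s5.png');crop('t5.png',330,180,430,280,'t5c.png',6);crop('s5.png',270,180,410,320,'s5c.png',5)"
```

```text
t 12.62 pos [ 0.5687 -0.2269  0.142 ] yaw -2.38 w 0.0342 F [0.  0.5 0.2] M [-0.03 -0.03  0.  ] q [-26.  25.  88.   0.  67. -23.]
rot (now) [-0.38 -0.36  0.42]
shift in now-frame mm [22.   7.3  2.1]  in target frame [22.   7.1  2. ]
```

View pics/s5c.png

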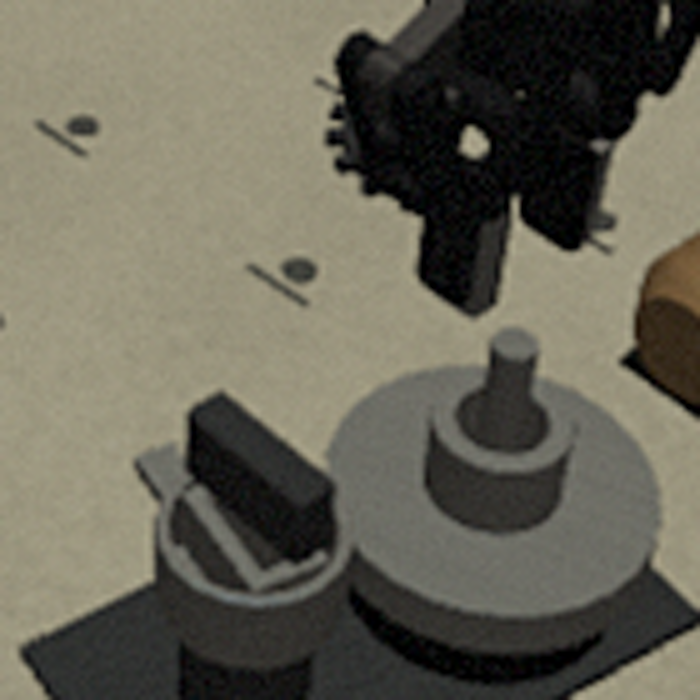

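View pics/t5c.png

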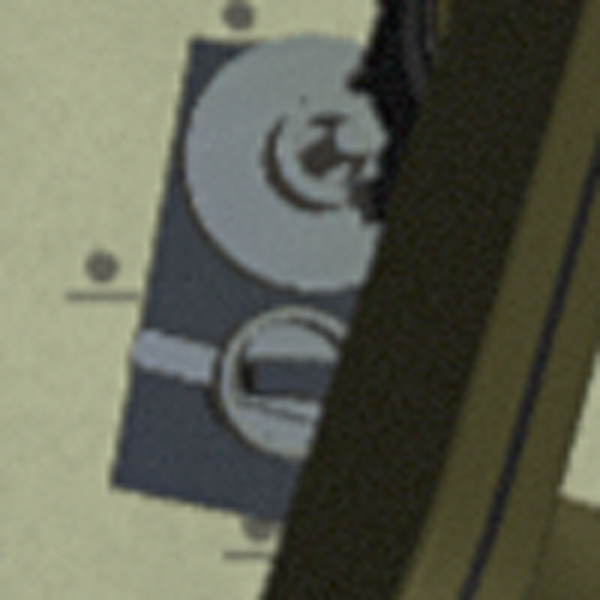

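Run:
```python
from ov import *
for z in(.116,.118):
  for yaw in(86,):
    a=np.radians(yaw);c=ld('s5.png');t=ld('t5.png')
    M=np.array([[np.cos(a),-np.sin(a)],[np.sin(a),np.cos(a)]])
    for q in((.023,.007),(.023,-.007),(-.023,.007),(-.023,-.007)):
        p=[*(M@np.array(q)+[.488,-.2105]),z]
        print(z,((proj(c,p)+.5-[270,180])*5).round(0),((proj(t,p)+.5-[330,180])*6).round(0))
```

```text
0.116 [185. 411.] [254. 398.]
0.116 [223. 388.] [255. 359.]
0.116 [301. 511.] [384. 406.]
0.116 [339. 485.] [385. 367.]
0.118 [185. 406.] [256. 398.]
0.118 [223. 383.] [257. 358.]
0.118 [301. 506.] [386. 406.]
0.118 [340. 480.] [387. 366.]
```

jog_arm(commands=[[0.003, 0.003, 0.001, 0, -0.3, 0.4, -0.2], [0.005, 0.003, 0.001, 0, 0, 0, -0.2], [0.008, 0.001, 0, 0, 0, 0, -0.2], [0.006, 0, 0, 0, 0, 0, -0.2], [0, 0, 0, 0, 0, 0, -0.2], [0, 0, 0, 0, 0, 0, -0.2]], grip_force=100)

```text
time: 13.22
ee_pos: [0.5694, -0.2273, 0.1165]
orientation: [[-0.007, 0.999, -0.042], [0.003, -0.042, -0.999], [-1.0, -0.007, -0.003]]
contact_force: [-0.1, 0.1, -0.4]
gripper_width: 0.0342
```

```bash
python3 -c "
from ov import *
go([.5757,-.2292,.08],-2);snap('side','s6.png');crop('s6.png',330,180,430,280,'s6c.png',7)"
```

```text
t 13.22 pos [ 0.5694 -0.2273  0.1165] yaw -2.40 w 0.0342 F [-0.1  0.1 -0.4] M [ 0.01 -0.01 -0.01] q [-26.  27.  90.  -0.  64. -23.]
rot (now) [-0.4  -0.17  0.42]
shift in now-frame mm [36.5  6.6  1.7]  in target frame [36.5  6.3  1.6]
```

View pics/s6c.png

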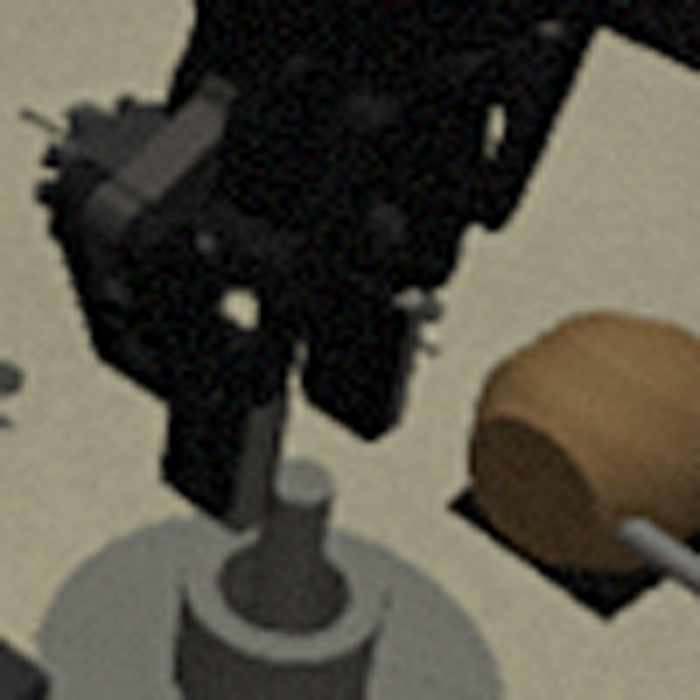

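jog_arm(commands=[[0, 0.004, 0.001, 0, 0, 0.3, -0.2], [0, 0.004, 0.001, 0, 0, 0.3, -0.2], [0, 0.001, 0, 0, 0, 0, -0.2], [0, 0, 0, 0, 0, 0, -0.2]])

```text
time: 13.6
ee_pos: [0.5793, -0.2301, 0.1171]
orientation: [[0.005, 0.999, -0.042], [0.002, -0.042, -0.999], [-1.0, 0.005, -0.003]]
contact_force: [0.1, 0.5, 0.1]
gripper_width: 0.0344
```

```bash
python3 -c "
from ov import *
go([.5757,-.2292,.08],-2)"
```

```text
t 13.60 pos [ 0.5793 -0.2301  0.1171] yaw -2.41 w 0.0344 F [0.1 0.5 0.1] M [ 0.06 -0.04 -0.05] q [-26.  27.  89.   0.  64. -23.]
rot (now) [-0.41 -0.15 -0.29]
shift in now-frame mm [37.1 -3.8 -0.7]  in target frame [37.1 -3.6 -0.8]
```

jog_arm(commands=[[0.005, -0.002, -0.0005, 0, 0, -0.2, -0.2], [0.008, -0.001, 0, 0, 0, 0, -0.2], [0.008, 0, 0, 0, 0, 0, -0.2], [0.005, 0, 0, 0, 0, 0, -0.2], [0, 0, 0, 0, 0, 0, -0.2]])

```text
time: 14.02
ee_pos: [0.5765, -0.2296, 0.0891]
orientation: [[0.003, 0.999, -0.042], [0.002, -0.042, -0.999], [-1.0, 0.003, -0.002]]
contact_force: [-0.8, -0.3, 0.2]
gripper_width: 0.0341
```

```bash
python3 -c "
from ov import *
go([.5757,-.2292,.08],-2)"
```

```text
t 14.02 pos [ 0.5765 -0.2296  0.0891] yaw -2.41 w 0.0341 F [-0.8 -0.3  0.2] M [-0.01 -0.03 -0.01] q [-26.  29.  91.   0.  61. -23.]
rot (now) [-0.41 -0.12 -0.15]
shift in now-frame mm [ 9.1 -0.9 -0.3]  in target frame [ 9.1 -0.8 -0.3]
```

jog_arm(commands=[[0.005, -0.0006, 0, 0, 0, 0, -0.2], [0.004, -0.0004, 0, 0, 0, 0, -0.2], [0, 0, 0, 0, 0, 0, -0.2], [0, 0, 0, 0, 0, 0, -0.5]], grip_force=100)

```text
time: 14.35
ee_pos: [0.5745, -0.2291, 0.0777]
orientation: [[-0.0, 0.999, -0.042], [0.003, -0.042, -0.999], [-1.0, -0.0, -0.003]]
contact_force: [0.7, -0.4, -0.0]
gripper_width: 0.0233
```

```bash
python3 -c "
from ov import *
go([.5757,-.2292,.0795],-2)"
```

```text
t 14.35 pos [ 0.5745 -0.2291  0.0777] yaw -2.41 w 0.0233 F [ 0.7 -0.4 -0. ] M [ 0.04  0.02 -0.02] q [-26.  29.  92.   0.  59. -23.]
rot (now) [-0.41 -0.18  0.01]
shift in now-frame mm [-1.8  1.2  0.1]  in target frame [-1.8  1.2  0.1]
```

jog_arm(commands=[[-0.002, 0.001, 0, 0, 0, 0, -0.6], [0, 0, 0, 0, 0, 0, -0.8], [0, 0, 0, 0, 0, 0, -1], [0, 0, 0, 0, 0, 0, -1], [0, 0, 0, 0, 0, 0, -1], [0, 0, 0, 0, 0, 0, -1]], grip_force=100)

```text
time: 14.85
ee_pos: [0.5761, -0.2292, 0.08]
orientation: [[0.001, 0.999, -0.042], [0.003, -0.042, -0.999], [-1.0, 0.001, -0.003]]
contact_force: [1.3, 0.1, -1.8]
gripper_width: 0.0112
```

```bash
python3 -c "
from ov import *
go([.5757,-.2292,.16],-2);snap('side','s7.png');crop('s7.png',330,180,430,280,'s7c.png',7)"
```

```text
t 14.85 pos [ 0.5761 -0.2292  0.08  ] yaw -2.41 w 0.0112 F [ 1.3  0.1 -1.8] M [-0.04 -0.01 -0.09] q [-26.  29.  91.   0.  60. -23.]
rot (now) [-0.41 -0.17 -0.04]
shift in now-frame mm [-80.   -0.4  -0.2]  in target frame [-80.   -0.4   0. ]
```

View pics/s7c.png

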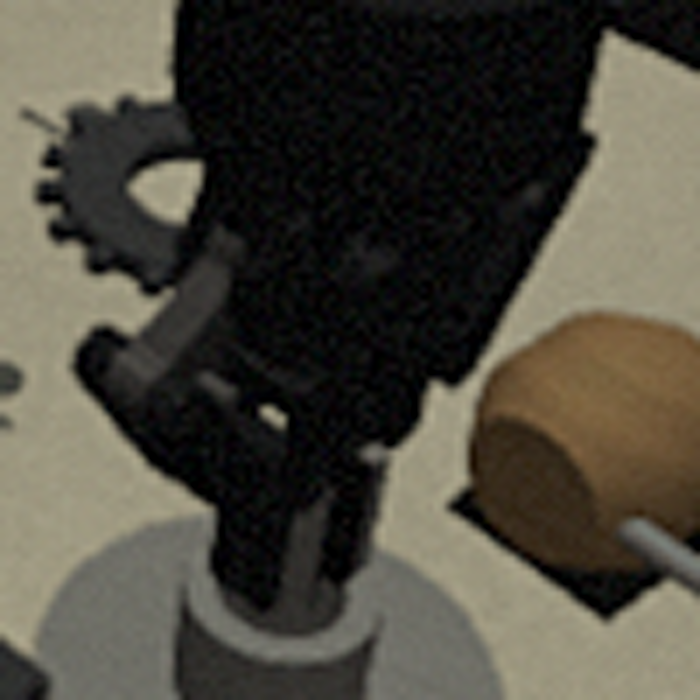

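jog_arm(commands=[[-0.004, 0, 0, 0, 0, 0, -1], [-0.006, 0, 0, 0, 0, 0, -1], [-0.008, 0, 0, 0, 0, 0, -1], [-0.01, 0, 0, 0, 0, 0, -1], [-0.01, 0, 0, 0, 0, 0, -1], [-0.01, 0, 0, 0, 0, 0, -1], [-0.01, 0, 0, 0, 0, 0, -1], [-0.01, 0, 0, 0, 0, 0, -1], [-0.01, 0, 0, 0, 0, 0, -1], [-0.01, 0, 0, 0, 0, 0, -1], [-0.006, 0, 0, 0, 0, 0, -1], [0, 0, 0, 0, 0, 0, -1]])

```text
time: 15.9
ee_pos: [0.5752, -0.2292, 0.1854]
orientation: [[0.001, 0.999, -0.042], [0.003, -0.042, -0.999], [-1.0, 0.0, -0.003]]
contact_force: [0.6, -0.1, -3.1]
gripper_width: 0.0108
```

```bash
python3 -c "
from ov import *
go([.5942,.1998,.19],-2);snap('side','s8.png');crop('s8.png',300,140,430,290,'s8c.png',5)"
```

```text
t 15.90 pos [ 0.5752 -0.2292  0.1854] yaw -2.41 w 0.0108 F [ 0.6 -0.1 -3.1] M [-0.06  0.09 -0.07] q [-26.  23.  84.   0.  72. -23.]
rot (now) [-0.41 -0.16 -0.03]
shift in now-frame mm [  -3.4    1.  -429.5]  in target frame [  -4.6    4.1 -429.4]
```

View pics/s8c.png

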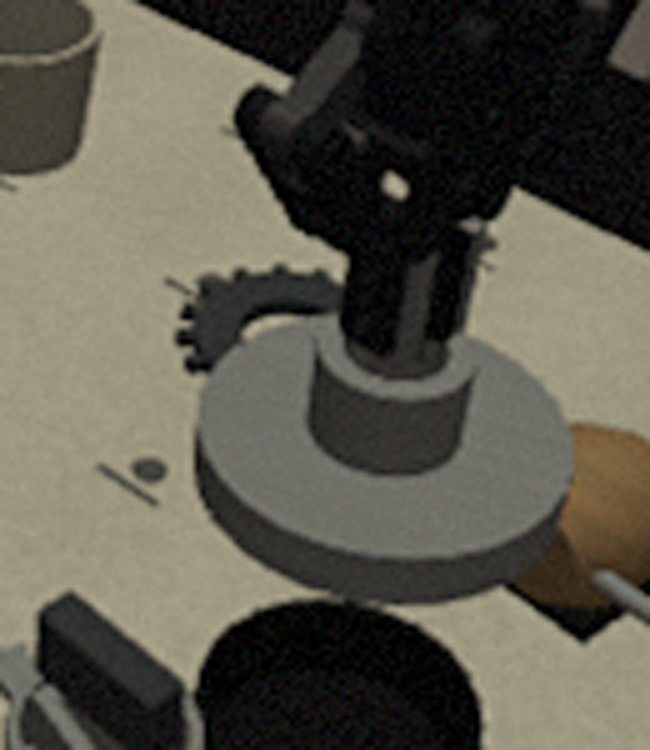

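jog_arm(commands=[[0, 0, -0.004, 0, 0, 0, -1], [0, 0, -0.008, 0, 0, 0, -1], [0, 0, -0.012, 0, 0, 0, -1], [0, 0, -0.016, 0, 0, 0, -1], [0, 0, -0.018, 0, 0, 0, -1], [0, 0, -0.018, 0, 0, 0, -1], [0, 0, -0.018, 0, 0, 0, -1], [0, 0, -0.018, 0, 0, 0, -1], [0, 0, -0.018, 0, 0, 0, -1], [0, 0, -0.018, 0, 0, 0, -1], [0, 0, -0.018, 0, 0, 0, -1], [0, 0, -0.018, 0, 0, 0, -1], [0, 0, -0.018, 0, 0, 0, -1], [0, 0, -0.018, 0, 0, 0, -1], [0, 0, -0.018, 0, 0, 0, -1], [0, 0, -0.018, 0, 0, 0, -1], [0, 0, -0.014, 0, 0, 0, -1], [0, 0, -0.01, 0, 0, 0, -1], [0, 0, -0.006, 0, 0, 0, -1], [0, 0, -0.002, 0, 0, 0, -1]])

```text
time: 17.62
ee_pos: [0.5718, 0.094, 0.1724]
orientation: [[-0.032, 0.999, -0.036], [0.015, -0.036, -0.999], [-0.999, -0.032, -0.014]]
contact_force: [-0.6, 1.1, -4.1]
gripper_width: 0.0114
```

```bash
python3 -c "
from ov import *
go([.5942,.1998,.19],-2)"
```

```text
t 17.62 pos [0.5718 0.094  0.1724] yaw -2.06 w 0.0114 F [-0.6  1.1 -4.1] M [ 0.   -0.06  0.01] q [ 5. 22. 89.  1. 71.  6.]
rot (now) [-0.08 -0.82  1.85]
shift in now-frame mm [ -16.7   18.  -106.8]  in target frame [ -17.6   18.7 -106.5]
```

jog_arm(commands=[[-0.003, 0.002, -0.005, 0, -0.3, 0.6, -1], [-0.004, 0.003, -0.01, 0, -0.3, 0.6, -1], [-0.004, 0.003, -0.014, 0, -0.2, 0.6, -1], [-0.003, 0.003, -0.014, 0, 0, 0, -1], [-0.002, 0.003, -0.014, 0, 0, 0, -1], [0, 0.002, -0.012, 0, 0, 0, -1], [0, 0, -0.009, 0, 0, 0, -1], [0, 0, -0.006, 0, 0, 0, -1], [0, 0, -0.004, 0, 0, 0, -1], [0, 0, -0.001, 0, 0, 0, -1], [0, 0, 0, 0, 0, 0, -1]])

```text
time: 18.53
ee_pos: [0.5932, 0.1894, 0.1891]
orientation: [[0.001, 0.999, -0.038], [-0.003, -0.038, -0.999], [-1.0, 0.001, 0.003]]
contact_force: [-0.3, -0.4, -4.0]
gripper_width: 0.0109
```

```bash
python3 -c "
from ov import *
go([.5942,.1998,.13],-2)"
```

```text
t 18.53 pos [0.5932 0.1894 0.1891] yaw -2.20 w 0.0109 F [-0.3 -0.4 -4. ] M [-0.03  0.04  0.  ] q [14. 23. 84. -0. 73. 16.]
rot (now) [-0.2   0.15 -0.07]
shift in now-frame mm [ 59.1   0.5 -10.6]  in target frame [ 59.1   0.6 -10.5]
```

jog_arm(commands=[[0, 0.0005, -0.004, 0, 0, 0, -1], [0.003, 0, -0.004, 0, 0, 0, -1], [0.007, 0, -0.002, 0, 0, 0, -1], [0.01, 0, 0, 0, 0, 0, -1], [0.01, 0, 0, 0, 0, 0, -1], [0.01, 0, 0, 0, 0, 0, -1], [0.007, 0, 0, 0, 0, 0, -1], [0.003, 0, 0, 0, 0, 0, -1], [0, 0, 0, 0, 0, 0, -1], [0, 0, 0, 0, 0, 0, -1]])

```text
time: 19.37
ee_pos: [0.592, 0.1969, 0.1307]
orientation: [[-0.005, 0.999, -0.041], [-0.006, -0.041, -0.999], [-1.0, -0.005, 0.006]]
contact_force: [0.0, 0.4, -3.5]
gripper_width: 0.011
```

```bash
python3 -c "
from ov import *
go([.5942,.1998,.10],-2);snap('side','s9.png');snap('top','t9.png');crop('s9.png',150,70,290,200,'s9c.png',5);crop('t9.png',160,140,270,240,'t9c.png',6)"
```

```text
t 19.37 pos [0.592  0.1969 0.1307] yaw -2.37 w 0.0110 F [ 0.   0.4 -3.5] M [-0.01 -0.04  0.05] q [15. 27. 87. -0. 66. 17.]
rot (now) [-0.37  0.33  0.28]
shift in now-frame mm [30.7  2.2 -3.2]  in target frame [30.7  2.1 -3. ]
```

View pics/s9c.png

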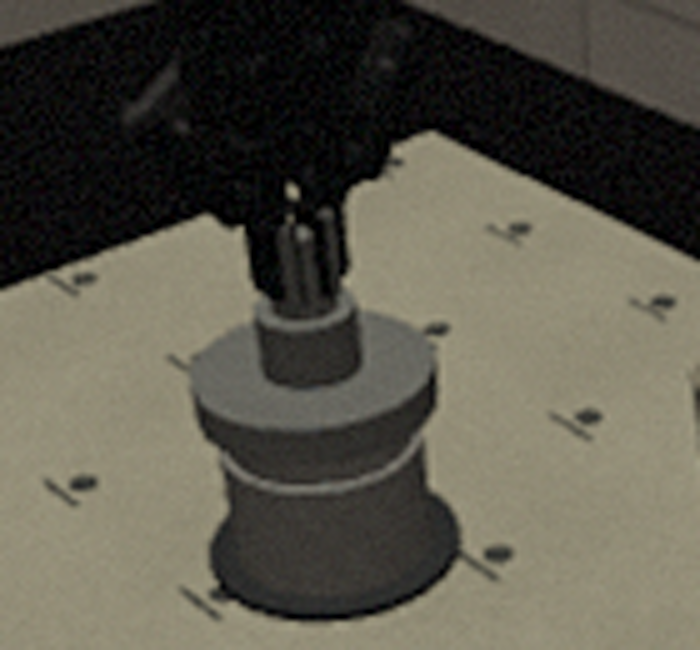

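View pics/t9c.png

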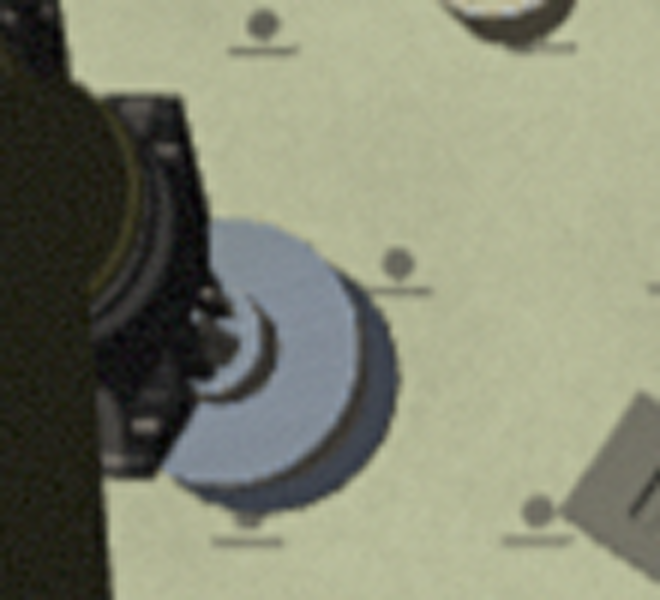

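jog_arm(commands=[[0, 0.0015, -0.002, 0, 0.3, 0.3, -1], [0.002, 0.001, -0.0015, 0, 0, 0, -1], [0.006, 0, 0, 0, 0, 0, -1], [0.007, 0, 0, 0, 0, 0, -1], [0.004, 0, 0, 0, 0, 0, -1], [0, 0, 0, 0, 0, 0, -1]])

```text
time: 19.97
ee_pos: [0.5975, 0.2014, 0.1132]
orientation: [[0.008, 0.999, -0.041], [0.002, -0.041, -0.999], [-1.0, 0.008, -0.002]]
contact_force: [0.3, 0.2, -4.3]
gripper_width: 0.0112
```

```bash
python3 -c "
from ov import *
go([.5945,.2,.10],-2)"
```

```text
t 19.97 pos [0.5975 0.2014 0.1132] yaw -2.36 w 0.0112 F [ 0.3  0.2 -4.3] M [-0.01  0.04 -0.04] q [15. 28. 88. -0. 64. 17.]
rot (now) [-0.36 -0.13 -0.45]
shift in now-frame mm [13.2 -3.   1.6]  in target frame [13.2 -2.9  1.5]
```

jog_arm(commands=[[0, -0.0015, 0.001, 0, 0, -0.4, -1], [0.002, -0.0005, 0, 0, 0, 0, -1], [0.002, 0, 0, 0, 0, 0, -1], [0.002, 0, 0, 0, 0, 0, -1], [0, 0, 0, 0, 0, 0, -1]])

```text
time: 20.38
ee_pos: [0.5948, 0.2003, 0.1058]
orientation: [[-0.001, 0.999, -0.041], [0.002, -0.041, -0.999], [-1.0, -0.001, -0.002]]
contact_force: [-0.8, -1.0, -4.1]
gripper_width: 0.011
```

```bash
python3 -c "
from ov import *
go([.5945,.2,.10],-2)"
```

```text
t 20.38 pos [0.5948 0.2003 0.1058] yaw -2.35 w 0.0110 F [-0.8 -1.  -4.1] M [ 0.07 -0.01 -0.02] q [15. 28. 89.  0. 63. 17.]
rot (now) [-0.35 -0.1   0.08]
shift in now-frame mm [ 5.8 -0.3  0.3]  in target frame [ 5.8 -0.3  0.3]
```

jog_arm(commands=[[0.002, 0, 0, 0, 0, 0, -1], [0.002, 0, 0, 0, 0, 0, -1], [0.002, 0, 0, 0, 0, 0, -1], [0.002, 0, 0, 0, 0, 0, -1]])

```text
time: 20.72
ee_pos: [0.5955, 0.2004, 0.0998]
orientation: [[0.001, 0.999, -0.041], [0.002, -0.041, -0.999], [-1.0, 0.001, -0.002]]
contact_force: [-7.2, -2.0, 21.9]
gripper_width: 0.0109
```

```bash
python3 -c "
from ov import *
go([.5945,.2,.10],-2)"
```

```text
t 20.72 pos [0.5955 0.2004 0.0998] yaw -2.36 w 0.0109 F [-7.2 -2.  21.9] M [-0.35  1.32  0.02] q [15. 28. 89.  0. 62. 17.]
rot (now) [-0.36 -0.13 -0.05]
shift in now-frame mm [-0.2 -1.   0.5]  in target frame [-0.2 -1.   0.5]
```

jog_arm(commands=[[0, 0, 0, 0, 0, 0, -1]])

```text
time: 20.8
ee_pos: [0.5956, 0.2004, 0.1006]
orientation: [[0.002, 0.999, -0.041], [0.002, -0.041, -0.999], [-1.0, 0.002, -0.003]]
contact_force: [0.3, -0.3, -3.9]
gripper_width: 0.0112
```

```bash
python3 -c "
from ov import *
go([.5945,.2,.10],-2);snap('side','s10.png');crop('s10.png',150,70,290,200,'s10c.png',5)"
```

```text
t 20.80 pos [0.5956 0.2004 0.1006] yaw -2.36 w 0.0112 F [ 0.3 -0.3 -3.9] M [-0.01 -0.04 -0.02] q [15. 28. 89.  0. 62. 17.]
rot (now) [-0.36 -0.14 -0.09]
shift in now-frame mm [ 0.6 -1.1  0.5]  in target frame [ 0.6 -1.1  0.5]
```

View pics/s10c.png

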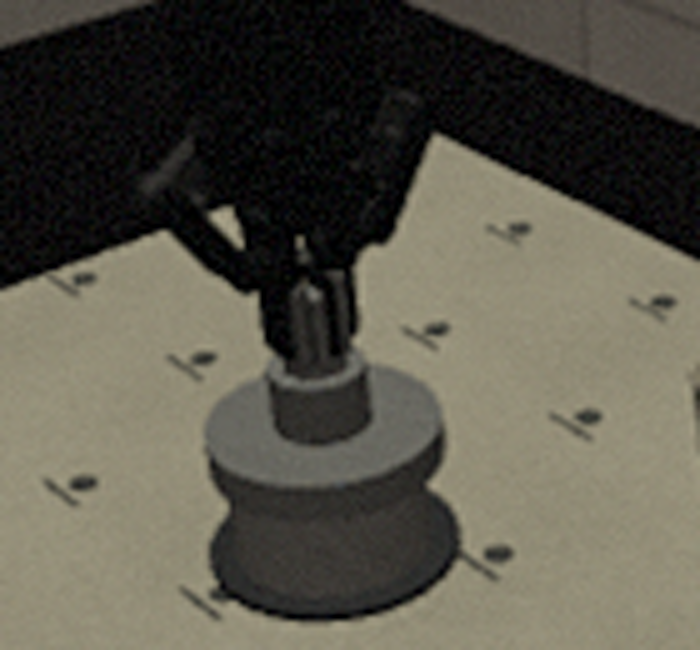

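jog_arm(commands=[[0.003, 0, 0, 0, 0, 0, -1], [0.003, 0, 0, 0, 0, 0, -1], [0, 0, 0, 0, 0, 0, -0.7], [0, 0, 0, 0, 0, 0, -0.4], [0, 0, 0, 0, 0, 0, -0.2], [0, 0, 0, 0, 0, 0, -0.2], [-0.008, 0, 0, 0, 0, 0, -0.2], [-0.012, 0, 0, 0, 0, 0, -0.2], [-0.012, 0, 0, 0, 0, 0, 0.2], [-0.01, 0, 0, 0, 0, 0, 0.5], [-0.004, 0, 0, 0, 0, 0, 0.5], [0, 0, 0, 0, 0, 0, 0.5]])

```text
time: 21.85
ee_pos: [0.5985, 0.2011, 0.1502]
orientation: [[0.01, 0.999, -0.041], [0.004, -0.041, -0.999], [-1.0, 0.009, -0.005]]
contact_force: [1.0, 0.0, 0.1]
gripper_width: 0.0641
```

```bash
python3 -c "
from ov import *
go([.5945,.2,.10],-2);snap('side','s11.png');snap('top','t11.png');crop('s11.png',150,70,290,200,'s11c.png',5);crop('t11.png',160,140,270,240,'t11c.png',6)"
```

```text
t 21.85 pos [0.5985 0.2011 0.1502] yaw -2.35 w 0.0641 F [1.  0.  0.1] M [ 0.04  0.01 -0.06] q [15. 26. 86.  0. 68. 17.]
rot (now) [-0.35 -0.27 -0.54]
shift in now-frame mm [50.2 -4.4  1.5]  in target frame [50.2 -4.   1.2]
```

View pics/s11c.png

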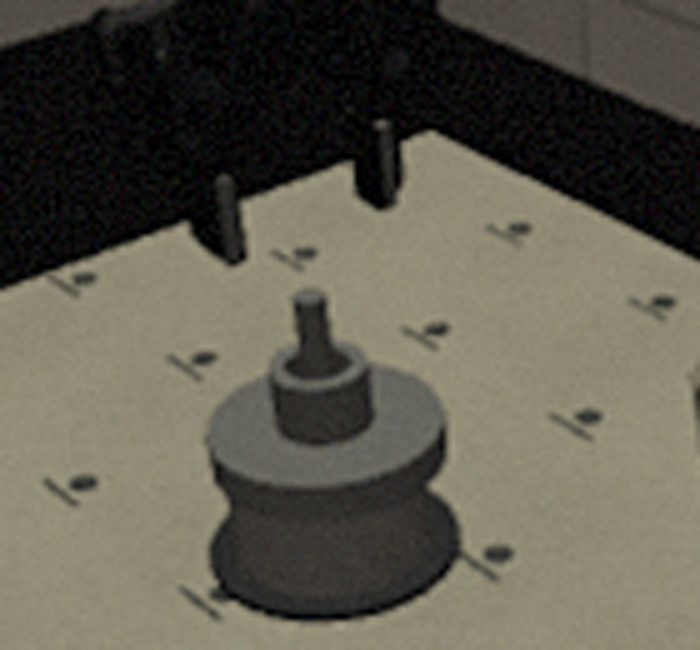

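View pics/t11c.png

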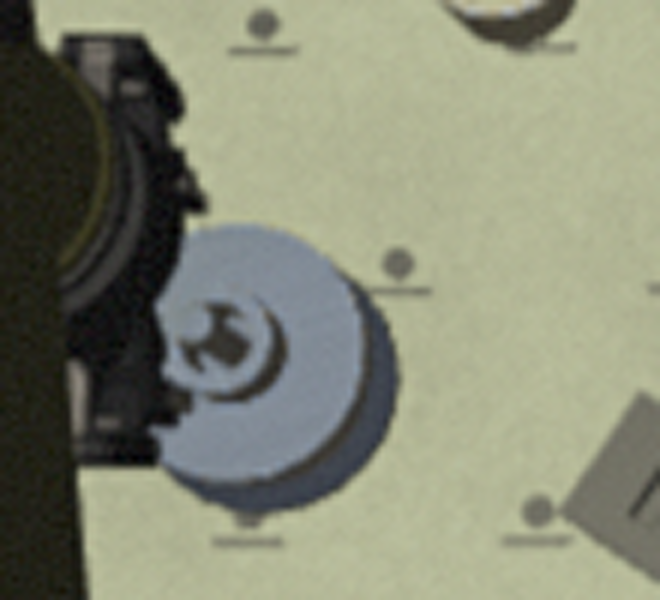

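```bash
cat > lid.py <<'E'
from ov import *
def circ(im,c,ctr,r,k,org,col):
    q=np.array([((proj(c,[ctr[0]+r*np.cos(t),ctr[1]+r*np.sin(t),ctr[2]])+.5-org)*k-.5) for t in np.linspace(0,6.283,60)]).round().astype(int)
    cv2.polylines(im,[q],True,col,1)
def lid(fn,ctr,out,x0,y0,x1,y1,k,zo=.05,zi=.05):
    c=ld(fn);im=cv2.resize(cv2.imread('pics/'+fn)[y0:y1,x0:x1],None,fx=k,fy=k,interpolation=cv2.INTER_CUBIC);org=np.array([x0,y0])
    for z,r,col in((zo+.018,.051,(0,255,0)),(zo,.051,(0,255,0)),(zo+.046,.021,(0,0,255)),(zo+.046,.014,(0,0,255)),(zi+.078,.007,(255,255,0))): circ(im,c,[*ctr,z],r,k,org,col)
    cv2.imwrite('pics/'+out,im)
E
python3 - <<'E'
from lid import *
lid('s11.png',(.5955,.2004),'ls11.png',185,120,245,180,10)
lid('t11.png',(.5955,.2004),'lt11.png',180,170,230,230,10)
E
```

```text
(no output)
```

View pics/ls11.png

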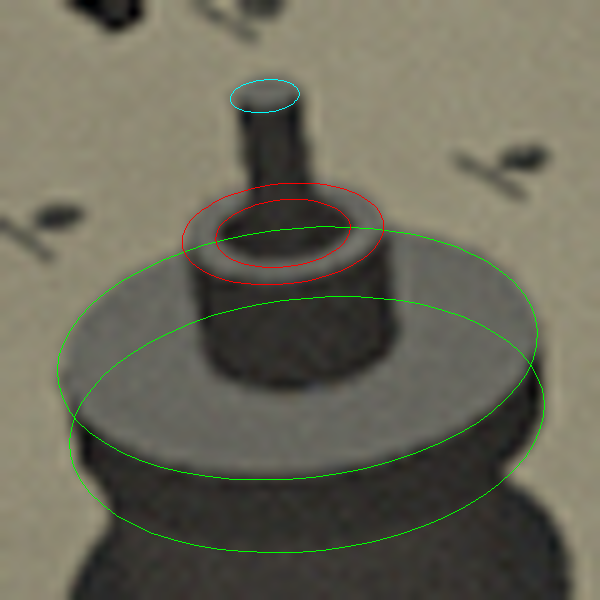

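View pics/lt11.png

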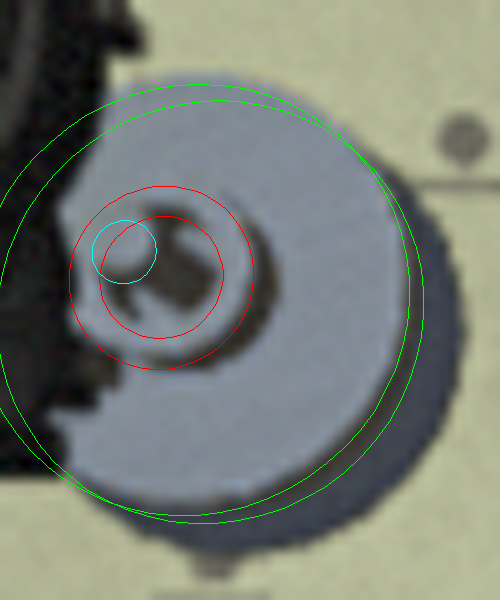

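jog_arm(commands=[[0, -0.001, 0.0008, 0, -0.2, -0.5, 0.5], [0.008, -0.0005, 0, 0, 0, 0, 0.5], [0.012, 0, 0, 0, 0, 0, 0.5], [0.012, 0, 0, 0, 0, 0, 0.5], [0.012, 0, 0, 0, 0, 0, 0.5], [0.006, 0, 0, 0, 0, 0, 0.5], [0, 0, 0, 0, 0, 0, 0.5], [0, 0, 0, 0, 0, 0, 0.5]], grip_force=80)

```text
time: 22.62
ee_pos: [0.5929, 0.1993, 0.0906]
orientation: [[-0.01, 0.999, -0.041], [-0.002, -0.041, -0.999], [-1.0, -0.01, 0.002]]
contact_force: [0.7, -0.5, 0.2]
gripper_width: 0.0643
```

```bash
python3 -c "
from ov import *
go([.5965,.2002,.067],-2)"
```

```text
t 22.62 pos [0.5929 0.1993 0.0906] yaw -2.35 w 0.0643 F [ 0.7 -0.5  0.2] M [ 0.   -0.04  0.01] q [15. 29. 90.  0. 62. 17.]
rot (now) [-0.35  0.12  0.58]
shift in now-frame mm [23.6  3.8 -1.1]  in target frame [23.6  3.6 -1.1]
```

jog_arm(commands=[[0.002, 0.002, -0.0008, 0, 0, 0.4, 0.5], [0.006, 0.0015, 0, 0, 0, 0.2, 0.5], [0.008, 0, 0, 0, 0, 0, 0.5], [0.004, 0, 0, 0, 0, 0, 0.5], [0, 0, 0, 0, 0, 0, 0.5], [0, 0, 0, 0, 0, 0, 0.5]])

```text
time: 23.12
ee_pos: [0.5978, 0.2002, 0.0697]
orientation: [[0.004, 0.999, -0.041], [-0.002, -0.041, -0.999], [-1.0, 0.004, 0.001]]
contact_force: [0.1, -0.2, 0.2]
gripper_width: 0.0641
```

```bash
python3 -c "
from ov import *
go([.5965,.2002,.067],-2)"
```

```text
t 23.12 pos [0.5978 0.2002 0.0697] yaw -2.35 w 0.0641 F [ 0.1 -0.2  0.2] M [ 0.   -0.01 -0.02] q [15. 30. 91. -0. 59. 17.]
rot (now) [-0.35  0.08 -0.21]
shift in now-frame mm [ 2.7 -1.3  0.1]  in target frame [ 2.7 -1.3  0.1]
```

jog_arm(commands=[[0.002, -0.001, 0, 0, 0, -0.2, 0.5], [0, 0, 0, 0, 0, 0, 0.3], [0, 0, 0, 0, 0, 0, 0.1], [0, 0, 0, 0, 0, 0, 0]])

```text
time: 23.45
ee_pos: [0.5969, 0.2003, 0.068]
orientation: [[0.0, 0.999, -0.041], [-0.001, -0.041, -0.999], [-1.0, 0.0, 0.001]]
contact_force: [0.1, -0.1, -1.2]
gripper_width: 0.0427
```

```bash
python3 -c "
from ov import *
go([.5965,.2002,.067],-2);snap('side','s12.png');crop('s12.png',150,70,290,200,'s12c.png',5)"
```

```text
t 23.45 pos [0.5969 0.2003 0.068 ] yaw -2.36 w 0.0427 F [ 0.1 -0.1 -1.2] M [-0.02  0.06 -0.02] q [15. 31. 91. -0. 59. 17.]
rot (now) [-0.36  0.07 -0.02]
shift in now-frame mm [ 1.  -0.4  0.2]  in target frame [ 1.  -0.4  0.2]
```

View pics/s12c.png

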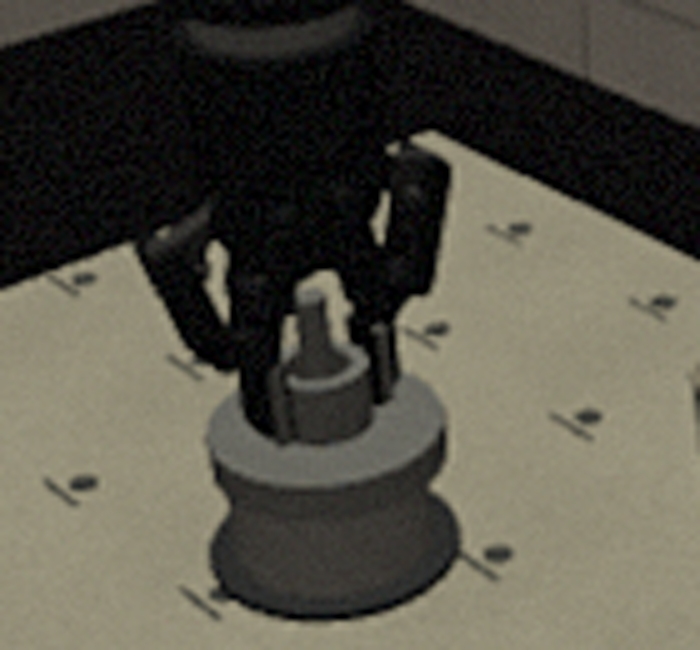

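jog_arm(commands=[[0, 0, 0, 0, 0, 0, -0.2], [0, 0, 0, 0, 0, 0, -1], [0, 0, 0, 0, 0, 0, -1], [0, 0, 0, 0, 0, 0, -1]], grip_force=80)

```text
time: 23.83
ee_pos: [0.597, 0.2004, 0.0685]
orientation: [[0.001, 0.999, -0.041], [-0.001, -0.041, -0.999], [-1.0, 0.001, 0.001]]
contact_force: [-0.1, 0.6, 0.9]
gripper_width: 0.0403
```

```bash
python3 -c "
from ov import *
go([.5965,.2002,.067],-2)"
```

```text
t 23.83 pos [0.597  0.2004 0.0685] yaw -2.36 w 0.0403 F [-0.1  0.6  0.9] M [-0.    0.11 -0.06] q [15. 31. 91. -0. 59. 17.]
rot (now) [-0.36  0.06 -0.06]
shift in now-frame mm [ 1.5 -0.5  0.2]  in target frame [ 1.5 -0.5  0.2]
```

jog_arm(commands=[[-0.002, 0, 0, 0, 0, 0, -1], [-0.004, 0, 0, 0, 0, 0, -1], [-0.006, 0, 0, 0, 0, 0, -1], [-0.006, 0, 0, 0, 0, 0, -1], [-0.006, 0, 0, 0, 0, 0, -1], [-0.003, 0, 0, 0, 0, 0, -1], [0, 0, 0, 0, 0, 0, -1]])

```text
time: 24.42
ee_pos: [0.5962, 0.2002, 0.0972]
orientation: [[-0.001, 0.999, -0.041], [-0.002, -0.041, -0.999], [-1.0, -0.001, 0.002]]
contact_force: [0.1, -0.2, -2.5]
gripper_width: 0.0402
```

```bash
python3 -c "
from ov import *
go([.597,.2004,.18],-2.36);snap('side','s13.png');crop('s13.png',150,70,290,200,'s13c.png',5)"
```

```text
t 24.42 pos [0.5962 0.2002 0.0972] yaw -2.36 w 0.0402 F [ 0.1 -0.2 -2.5] M [-0.06 -0.03 -0.01] q [15. 29. 89. -0. 62. 17.]
rot (now) [0.01 0.1  0.06]
shift in now-frame mm [-82.8   0.7  -0.1]  in target frame [-82.8   0.8  -0.3]
```

View pics/s13c.png

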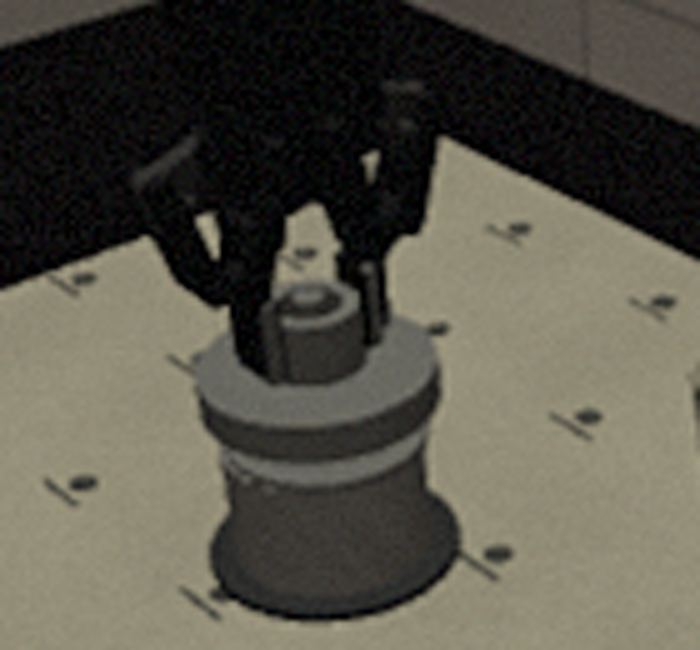

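The outer lid is rising alone; the inner lid's flange stays on the tin rim. Continue straight up.

jog_arm(commands=[[-0.004, 0.0003, 0, 0, 0, 0, -1], [-0.006, 0, 0, 0, 0, 0, -1], [-0.008, 0, 0, 0, 0, 0, -1], [-0.008, 0, 0, 0, 0, 0, -1], [-0.008, 0, 0, 0, 0, 0, -1], [-0.008, 0, 0, 0, 0, 0, -1], [-0.006, 0, 0, 0, 0, 0, -1], [-0.003, 0, 0, 0, 0, 0, -1], [0, 0, 0, 0, 0, 0, -1]])

```text
time: 25.22
ee_pos: [0.5967, 0.2003, 0.1544]
orientation: [[-0.0, 0.999, -0.041], [-0.001, -0.041, -0.999], [-1.0, -0.0, 0.001]]
contact_force: [-0.1, -0.2, -2.5]
gripper_width: 0.0403
```

```bash
python3 -c "
from ov import *
go([.597,.2004,.18],-2.36)"
```

```text
t 25.22 pos [0.5967 0.2003 0.1544] yaw -2.35 w 0.0403 F [-0.1 -0.2 -2.5] M [-0.04  0.03  0.  ] q [15. 25. 85. -0. 69. 17.]
rot (now) [0.01 0.08 0.  ]
shift in now-frame mm [-25.6   0.3  -0.1]  in target frame [-25.6   0.3  -0.1]
```

jog_arm(commands=[[-0.004, 0, 0, 0, 0, 0, -1], [-0.006, 0, 0, 0, 0, 0, -1], [-0.006, 0, 0, 0, 0, 0, -1], [-0.006, 0, 0, 0, 0, 0, -1], [-0.003, 0, 0, 0, 0, 0, -1], [-0.001, 0, 0, 0, 0, 0, -1], [0, 0, 0, 0, 0, 0, -1], [0, 0, 0, 0, 0, 0, -1]])

```text
time: 25.88
ee_pos: [0.5961, 0.2002, 0.1829]
orientation: [[-0.001, 0.999, -0.041], [-0.002, -0.041, -0.999], [-1.0, -0.001, 0.002]]
contact_force: [1.5, 0.1, -2.4]
gripper_width: 0.04
```

```bash
python3 -c "
from ov import *
go([.597,.2004,.185],-2.36);snap('side','s14.png');snap('top','t14.png');crop('s14.png',150,40,300,200,'s14c.png',5);crop('t14.png',100,90,450,290,'t14c.png',2)"
```

```text
t 25.88 pos [0.5961 0.2002 0.1829] yaw -2.35 w 0.0400 F [ 1.5  0.1 -2.4] M [0.01 0.05 0.01] q [15. 24. 83. -0. 73. 17.]
rot (now) [0.01 0.1  0.07]
shift in now-frame mm [-2.1  0.9 -0.3]  in target frame [-2.1  0.9 -0.3]
```

View pics/s14c.png

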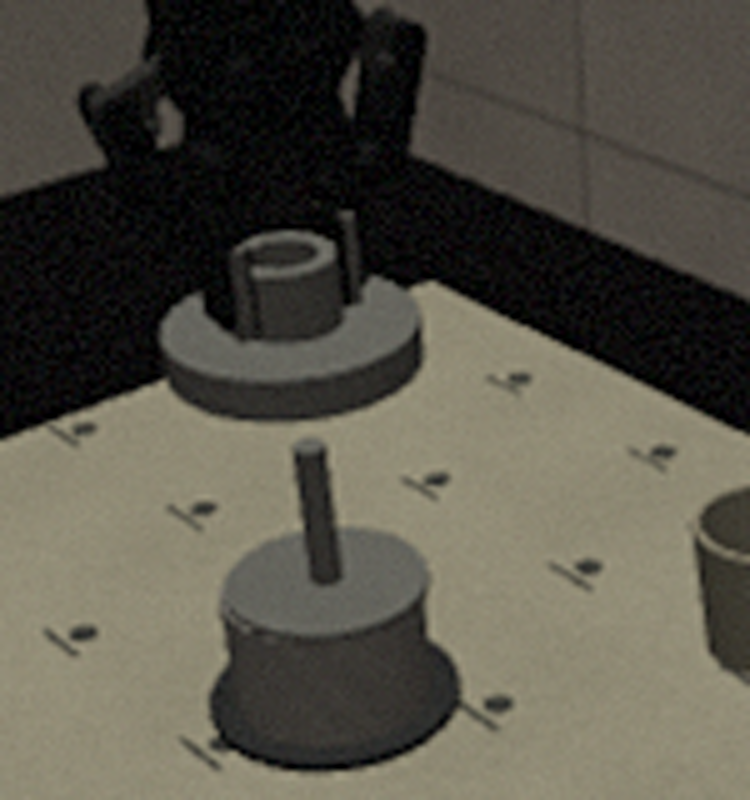

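View pics/t14c.png

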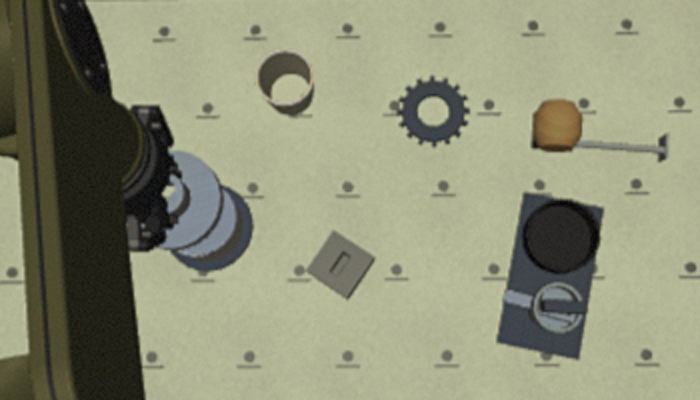

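View pics/s14.png

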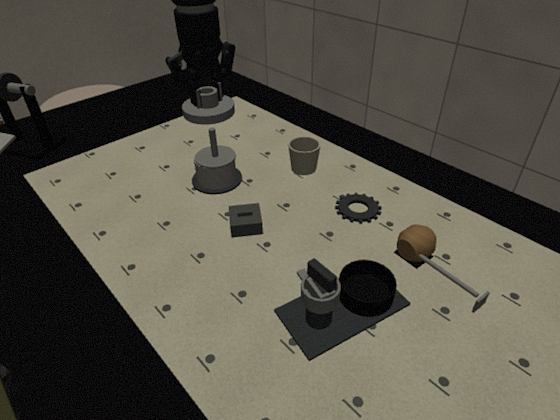

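```bash
python3 -c "
from station import arm
print(arm.observe()['time'],arm.hand_in())"
```

```text
the job is handed in; nothing more can be done
25.9833 None
```

The whole job was done in the order asked and handed in at 26.0 s of the 72 s allowed; `hand_in` gives no verdict, so success rests on my own checks.

- **Key and lock:** I took the key from the rack and pushed it into the lock until it bottomed, at about 34 N on the wrist. The seen height of its handle matched a fully inserted key. I turned it counter-clockwise, and the picture put the lock at about 87° (1.5 rad), so the hold-down arm is clear of the lids. The key was left in the lock.
- **Lids onto the tin:** I carried both lids by the stem and lowered them level. They met the tin at the expected seated height, with a brief press of about 22 N, and I then let go of the stem.
- **Outer lid:** I took it by the collar and lifted it about 114 mm straight up. That puts its lower edge about 36 mm above the stem's top.

In the last pictures the outer lid is level in the gripper, tilted about 0.1°, and the wrist reads about 2.4 N, roughly one lid's weight. The inner lid sits flush on the tin. The cup, beater and sprocket are where they were, judged by eye.

Two readings disagreed slightly:
- **Lid position:** before the collar grasp, the top camera put the lids 2 to 3 mm farther along x than the arm reading, while the side camera agreed with the arm. I aimed in between, and the collar grasp worked.
- **Finger opening:** the gripper reported openings about 1 to 3 mm smaller than the known sizes of the things it held.

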